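# Set out sample cups around the standards on the spectrometer tray

## Robot

A 6-joint arm with a two-finger parallel gripper is mounted at the origin on the work surface. World frame = base frame: x ahead of the robot, y to its left, z up, the work surface at z = 0. Lengths are in m, angles in rad, forces in N, time in s.
With the tool pointing down it reaches from about 0.3 to 0.775 m from the base axis. Payload 14.6 kg.
Tool frame: the origin (TCP) lies between the finger pads; the fingertips stand 8 mm ahead of it and the grasp point (between the pads) lies 11 mm behind it; z points along the fingers, y is the direction in which the jaws open and shut (so a half turn about z gives the same grasp; the last joint's range is limited). The gripper opens to 94 mm and grips with 3 to 60 N. Pads are 16 mm wide; open, the fingers measure 119 mm over their backs; the gripper's body (75 mm by 177 mm) begins 78 mm behind the grasp point.
Start: joints at [-1.247, 0.3, 1.521, -0, 1.321, -0.067], TCP at [0.21, -0.509, 0.189] pointing down, gripper open.
Joint ranges: [-3.03, 3.03], [-0.79, 2.21], [0.23, 2.52], [-1.04, 4.18], [0, 3.07], [-2.55, 2.55]. Speed limits (rad/s): [2.22, 2.22, 2.57, 3.14, 3.14, 3.14].

## Interface

Orientations are given as [roll, pitch, yaw] about the fixed x, y, z axes, in that order (R = Rz(yaw) Ry(pitch) Rx(roll)).
In Python, from station import ctrl, viewer, workorder gives the robot as it stands.
- The arm moves only by the tool play_rows, never from a script. Its argument "commands" is a list of rows, each an object of numbers: "dx", "dy", "dz": the shift along the tool's x, y, z in m; "ax", "ay", "az": the turn, a rotation vector about the tool's x, y, z in degrees. In form: [{"dx": .., "dy": .., "dz": .., "ax": .., "ay": .., "az": ..}, ...]. A call has exactly 5 rows; each row shifts and turns the pose as measured when the row begins, along the tool's axes as they then stand; what a row does not reach is not made up. A row lasts 1/12 s, in which the tool goes at most 41.7 mm and 7.16 degrees, less where a joint would pass 70% of its speed; a pose out of reach is approached as far as the arm can. A call with a gripper value outside its range is refused whole. "claw" is the opening, from 0 (shut) to 1 (fully open), set as the call begins (left out, the last holds). The fingers move at their own pace and stop on an object; "squeeze" is the grip in N (left out, the last holds). Time passes only in rows, so rows that do not move let the fingers close, or fill a call up. It gives the time, the measured TCP pose, the force and the opening at its end, in the units of the state.
- ctrl.get_obs(): the state, without advancing time (a new reading comes with each control period).
- viewer.camera(name): name is "scene" or "top" or "wrist"; returns the picture (420x560x3 uint8, red, green, blue); there is no depth.
- viewer.camera_model(name): a dict with "K" (3x3 intrinsics, pixels), "dist_coeffs" ([k1, k2, p1, p2, k3] as OpenCV has them; the pictures are not rectified), "pose" (4x4, takes a point from camera to world coordinates); the wrist camera has in their place "T_tool_cam" (4x4, takes a point from camera to tool coordinates, whose origin is the TCP and whose axes are the flange's). Camera axes: x right, y down, z forward; pixel columns grow to the right and rows downward; lengths in m; the calibration is good to about 2 mm. A picture is of the moment at which its call begins: read the wrist's pose just before it. camera_model takes no time and is no camera call.
- workorder.hand_in(): hands the job in, once; it reports no verdict.
The state is a dict: "time_s": time; "qpos": joint angles; "joint_vel": joint speeds; "tau": joint torques, N m; "ee_pos": TCP position; "eef_rot": TCP orientation; "force": force on the tool from outside, world axes, zero at the start; "moment": the same for the moment, N m; "grip_width": finger opening in m.
Only numpy, scipy, OpenCV 4.12 (cv2) and the standard library are available. Lean on these libraries where they do the work, as an engineer would, in place of code of your own. Each camera call takes 0.05 s, during which the arm holds its last target. There are 200 camera calls.

## Task

Lay out the measuring tray: put the red cup on the pad between the two steel standards, the blue cup on the back-row pad directly behind the copper-topped standard, and the yellow cup on the back-row pad directly behind the black-topped standard (behind means farther from the robot), each upright and centred on its pad. Then set the hold-down weight, knob up, centred on top of the red cup. Do not shift the two standards, the green cup or the jar.

Things in the scene. Friction and masses are not known exactly. Their poses are not given: they have to be found in the camera images.
- tray: Light grey plate fixed to the bench, 180 (x) by 250 (y) by 12 mm thick, with six flat painted black round pads, 56 mm across, in two rows of three. Origin: centre of the underside; x points away from the robot (turned up to 0.4 rad), y to its left. Pad centres: front row (nearest the robot) x -42 mm, back row x +42 mm; y -80, 0, +80 mm. Cups stand on the top face, z 12 mm.
- copper_standard: Sample standard with a bare steel body and a copper disc on top: a solid upright cylinder, 40 mm in diameter, 36 mm high, about 250 g. Origin: centre of the underside, z up. Loose; it already stands on one of the two end pads of the tray's front row (it is chance which end) and stays there.
- black_standard: Sample standard with a bare steel body and a black disc on top: a solid upright cylinder, 40 mm in diameter, 36 mm high, about 250 g. Origin: centre of the underside, z up. Loose; it already stands on one of the two end pads of the tray's front row (it is chance which end) and stays there.
- red_cup: White plastic sample cup with a red disc on top and a red collar: a solid upright cylinder, 40 mm in diameter, 36 mm high. Origin: centre of the underside, z up. Loose, 40 to 85 g, on the bench at the start, to the left or the right of the tray.
- blue_cup: White plastic sample cup with a blue disc on top and a blue collar: a solid upright cylinder, 40 mm in diameter, 36 mm high. Origin: centre of the underside, z up. Loose, 40 to 85 g, on the bench at the start, to the left or the right of the tray.
- yellow_cup: White plastic sample cup with a yellow disc on top and a yellow collar: a solid upright cylinder, 40 mm in diameter, 36 mm high. Origin: centre of the underside, z up. Loose, 40 to 85 g, on the bench at the start, to the left or the right of the tray.
- weight: All-steel hold-down weight: disc 36 mm in diameter and 14 mm high with an upright steel knob on it, 20 mm in diameter and 30 mm high (44 mm in all). Origin: centre of the underside, z up. Loose, 80 to 170 g, standing on the bench knob up at the start, to the left or the right of the tray.
- green_cup: White plastic sample cup with a green disc on top and a green collar: a solid upright cylinder, 40 mm in diameter, 36 mm high. Origin: centre of the underside, z up. Loose, 60 g, on the bench at the start, to the left or the right of the tray. Not part of the job: leave it.
- jar: Amber glass jar with a white cap and a paper label, 50 mm in diameter, 55 mm high, standing on the bench to the left or the right of the tray. Origin: centre of the underside. Not part of the job: leave it.
Mind the look-alikes: they are no part of the job. What is shaped like the weight but purple or turquoise is not meant.

How it is judged:
At the end, for the whole second after the job is handed in: Red, blue and yellow cups and both standards upright (0.1 rad) on their pads, each within 12 mm of the pad centre along each tray direction; the weight upright on the red cup, axes within 10 mm; green cup and jar upright; all released and at rest (x of red_cup in the frame of tray between -0.054 and -0.03 m and y of red_cup in the frame of tray between -0.012 and 0.012 m and z of red_cup in the frame of tray between 0.008 and 0.016 m and angle between each of red_cup, blue_cup, yellow_cup, copper_standard, black_standard, weight, green_cup, jar's own z axis and vertical below 0.1 rad and linear speed of each of red_cup, blue_cup, yellow_cup, copper_standard, black_standard, weight below 0.02 m/s and z of blue_cup in the frame of tray between 0.008 and 0.016 m and z of yellow_cup in the frame of tray between 0.008 and 0.016 m and z of copper_standard in the frame of tray between 0.008 and 0.016 m and z of black_standard in the frame of tray between 0.008 and 0.016 m and z of weight in the frame of tray between 0.044 and 0.052 m and horizontal distance between weight and red_cup below 0.01 m and (((x of copper_standard in the frame of tray between -0.054 and -0.03 m and y of copper_standard in the frame of tray between 0.068 and 0.092 m) and (x of black_standard in the frame of tray between -0.054 and -0.03 m and y of black_standard in the frame of tray between -0.092 and -0.068 m) and (x of blue_cup in the frame of tray between 0.03 and 0.054 m and y of blue_cup in the frame of tray between 0.068 and 0.092 m) and (x of yellow_cup in the frame of tray between 0.03 and 0.054 m and y of yellow_cup in the frame of tray between -0.092 and -0.068 m)) or ((x of copper_standard in the frame of tray between -0.054 and -0.03 m and y of copper_standard in the frame of tray between -0.092 and -0.068 m) and (x of black_standard in the frame of tray between -0.054 and -0.03 m and y of black_standard in the frame of tray between 0.068 and 0.092 m) and (x of blue_cup in the frame of tray between 0.03 and 0.054 m and y of blue_cup in the frame of tray between -0.092 and -0.068 m) and (x of yellow_cup in the frame of tray between 0.03 and 0.054 m and y of yellow_cup in the frame of tray between 0.068 and 0.092 m)))); the robot touches nothing.
It fails at once if a standard is shifted by more than 12 mm (distance of any of copper_standard, black_standard from where it was at the start of the episode above 0.012 m).
It fails at once if the green cup or the jar is moved by more than 15 mm (distance of any of green_cup, jar from where it was at the start of the episode above 0.015 m).
It also fails if it takes over 109 s, if anything falls off the work surface, if the arm or the gripper's body presses on something with over 40 N, if the wrist force passes 120 N, or if a joint passes its speed limit or range.

## Working session

There is one attempt and no reset: what is moved stays moved. The work goes in short steps, Python scripts to look and compute and a tool call to move; the robot and the scene stay as the last step left them, time stands still between calls to the robot, and variables do not carry over. Pictures are saved under pics/ and viewed, about 12 in all and at most 16, crops included, and the job is handed in when it is done.

Besides the shell and the picture viewer there is one more tool, called after "Emit:" by a JSON object that holds its "op" and its "data". play_rows: Moves the arm, as the interface text tells. Its arguments: {"type":"object","properties":{"commands":{"type":"array","items":{"type":"object","properties":{"dx":{"type":"number"},"dy":{"type":"number"},"dz":{"type":"number"},"ax":{"type":"number"},"ay":{"type":"number"},"az":{"type":"number"}}}},"claw":{"type":"number"},"squeeze":{"type":"number"}},"required":["commands"]}

```bash
mkdir -p pics && ls
python3 - <<'E'
from station import ctrl, viewer, workorder
import cv2
print(ctrl.get_obs())
for n in ("scene","top","wrist"):
    print(n, viewer.camera_model(n))
for n in ("scene","top"):
    cv2.imwrite(f"pics/{n}0.png", viewer.camera(n)[:,:,::-1])
E
```

```text
pics
{'time_s': 0.0, 'qpos': array([-1.24658744e+00,  3.00490143e-01,  1.52154610e+00, -2.78967912e-06,
        1.32072477e+00, -6.65874727e-02]), 'joint_vel': array([ 5.38206889e-04, -1.27134045e-03, -4.11798753e-04, -5.94135560e-04,
       -7.65547096e-05, -5.02739567e-04]), 'tau': array([ 2.21761104e-03, -5.31803942e+01, -3.52738953e+01,  7.09916395e-02,
        2.44218728e-02, -1.34233792e-04]), 'ee_pos': array([ 0.20942374, -0.50827063,  0.1879907 ]), 'eef_rot': array([-3.14042670e+00, -7.50449561e-05,  3.90797010e-01]), 'force': array([0.29889603, 0.40981915, 0.77554372]), 'moment': array([-0.09961369, -0.00878129,  0.0202929 ]), 'grip_width': 0.09354804307496994}
scene {'K': array([[456.64742795,   0.        , 278.37860835],
       [  0.        , 456.64742795, 206.68584511],
       [  0.        ,   0.        ,   1.        ]]), 'dist_coeffs': array([-0.04367097,  0.        ,  0.        ,  0.        ,  0.        ]), 'pose': array([[-0.63493633,  0.6572489 , -0.40605386,  1.00929405],
       [ 0.77252329,  0.53470842, -0.3424831 ,  0.36967924],
       [-0.00797622, -0.53114102, -
[... 508 characters left out ...]
0.99461997,  1.37107302],
       [ 0.        ,  0.        ,  0.        ,  1.        ]])}
wrist {'K': array([[362.70324898,   0.        , 283.20124609],
       [  0.        , 362.70324898, 205.20551114],
       [  0.        ,   0.        ,   1.        ]]), 'dist_coeffs': array([-0.06941545,  0.        ,  0.        ,  0.        ,  0.        ]), 'T_tool_cam': array([[-1.05021725e-03, -9.60321588e-01, -2.78893070e-01,
         8.06854505e-02],
       [ 9.99999400e-01, -9.21532948e-04, -5.92516092e-04,
        -1.97549087e-04],
       [ 3.11996841e-04, -2.78893525e-01,  9.60321979e-01,
        -1.96176775e-01],
       [ 0.00000000e+00,  0.00000000e+00,  0.00000000e+00,
         1.00000000e+00]])}
```

View pics/top0.png

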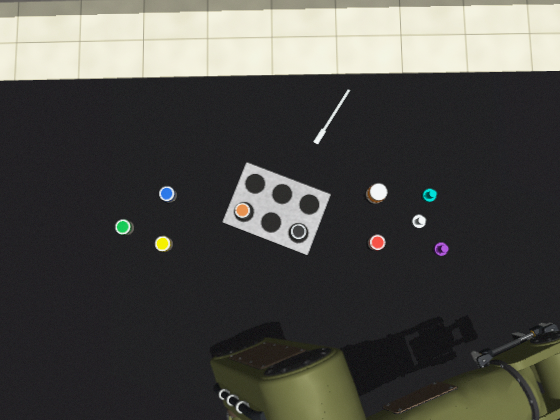

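View pics/scene0.png

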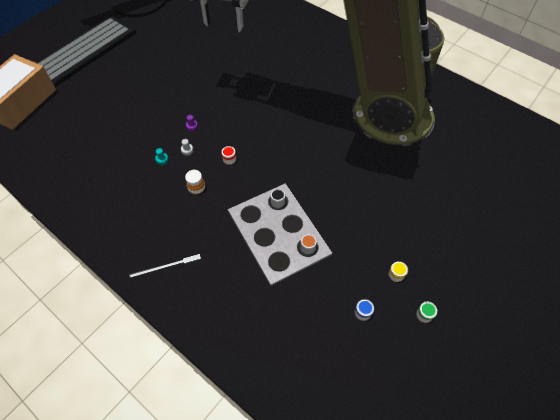

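The top view shows the tray at about (277,208). The copper standard is at (242,210), on the left of the front row, and the black standard is at (298,231), on the right. The blue cup is at (167,194), yellow at (162,244), green at (123,227), red at (377,242), and the jar at (377,192).

There are three weight-shaped things: turquoise (430,195), grey-white (419,221) and purple (441,249). The grey steel one at (419,221) fits the description, and I'll confirm it in a crop.

```bash
cat > h.py <<'E'
import numpy as np, cv2
from station import ctrl, viewer
from scipy.spatial.transform import Rotation as R
def ray(uv, K, D, T, z):
    p=cv2.undistortPoints(np.array(uv,float).reshape(-1,1,2),K,D)[:,0]
    d=np.c_[p,np.ones(len(p))]@T[:3,:3].T; o=T[:3,3]
    return o+d*((z-o[2])/d[:,2])[:,None]
def fixed(name,uv,z):
    m=viewer.camera_model(name); return ray(uv,m["K"],m["dist_coeffs"],m["pose"],z)
def toolT(o):
    T=np.eye(4); T[:3,:3]=R.from_euler('xyz',o["eef_rot"]).as_matrix(); T[:3,3]=o["ee_pos"]; return T
def wrist(o,uv,z):
    m=viewer.camera_model("wrist"); return ray(uv,m["K"],m["dist_coeffs"],toolT(o)@m["T_tool_cam"],z)
E
python3 - <<'E'
import cv2,numpy as np
t=cv2.imread("pics/top0.png"); s=cv2.imread("pics/scene0.png")
a=cv2.resize(t[175:265,345:465],None,fx=5,fy=5,interpolation=cv2.INTER_CUBIC)
b=cv2.resize(s[105:205,140:250],None,fx=4.5,fy=4.5,interpolation=cv2.INTER_CUBIC)
cv2.imwrite("pics/cropA.png",a)
c=cv2.resize(t[155:260,215:340],None,fx=5.6,fy=5.6,interpolation=cv2.INTER_CUBIC)
cv2.imwrite("pics/cropT.png",c)
from h import fixed
hsv=cv2.cvtColor(t,cv2.COLOR_BGR2HSV)
def cen(x,y,lo,hi,r=14):
    w=hsv[y-r:y+r,x-r:x+r]; m=cv2.inRange(w,lo,hi)
    M=cv2.moments(m,True); return (x-r+M['m10']/M['m00'],y-r+M['m01']/M['m00'],M['m00'])
for n,x,y,lo,hi in (("blue",167,194,(100,120,80),(130,255,255)),("yellow",162,244,(20,150,120),(35,255,255)),("green",123,227,(45,100,80),(85,255,255)),("red",377,242,(0,150,130),(10,255,255)),("copper",242,210,(5,90,120),(20,255,255))):
    c=cen(x,y,lo,hi); print(n,np.round(c,1),fixed("top",[c[:2]],.048 if n=="copper" else .036).round(4))
# pads: blobs dark in tray
g=cv2.cvtColor(t,cv2.COLOR_BGR2GRAY)
m=np.uint8(g>120)*255; k=cv2.morphologyEx(m[150:262,210:340],cv2.MORPH_CLOSE,np.ones((3,3)))
cs,_=cv2.findContours(k,cv2.RETR_EXTERNAL,cv2.CHAIN_APPROX_NONE)
r=cv2.minAreaRect(max(cs,key=cv2.contourArea)); bx=cv2.boxPoints(r)+[210,150]
P=fixed("top",bx,.012); print(bx.round(1),P.round(4),P.mean(0).round(4))
E
```

```text
blue [166.3 193.3 102. ] [[0.601  0.2864 0.036 ]]
yellow [162.1 243.2 100. ] [[0.4658 0.2964 0.036 ]]
green [122.3 226.6 111. ] [[0.5119 0.4049 0.036 ]]
red [377.2 241.9  95. ] [[ 0.4608 -0.2801  0.036 ]]
copper [241.9 209.8 106. ] [[0.5514 0.0802 0.048 ]]
[[221.9 221.8]
 [245.5 161. ]
 [330.7 194. ]
 [307.1 254.8]] [[ 0.5233  0.1382  0.012 ]
 [ 0.6918  0.0724  0.012 ]
 [ 0.5955 -0.1615  0.012 ]
 [ 0.4297 -0.0934  0.012 ]] [ 0.5601 -0.011   0.012 ]
```

View pics/cropA.png

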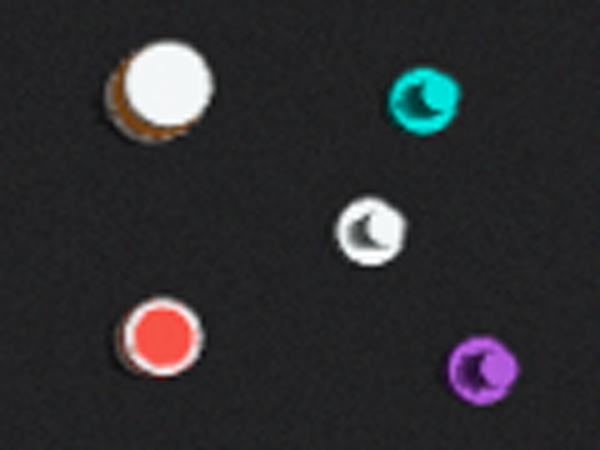

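View pics/cropT.png

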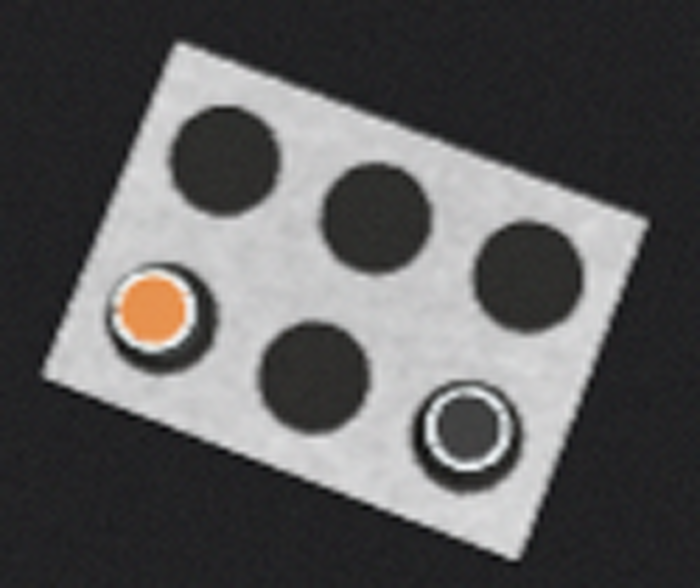

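The grey steel piece, at crop (370,232) and full-picture (419,221), has a metallic disc and knob. It is the weight; the other two are turquoise and purple. Next I fit the tray from the pad centres.

```bash
cat >> h.py <<'E'
def go(x,y,z,yaw=None):
    o=ctrl.get_obs(); T=toolT(o)
    d=T[:3,:3].T@(np.array([x,y,z])-T[:3,3]); s=f"tool d(mm) {(d*1e3).round(1)}"
    if yaw is not None:
        Rt=R.from_euler('xyz',[np.pi,0,yaw]).as_matrix()
        s+=f" rotvec(deg) {np.degrees(R.from_matrix(T[:3,:3].T@Rt).as_rotvec()).round(2)}"
    print(f"t={o['time_s']:.2f} pos {o['ee_pos'].round(4)} rpy {o['eef_rot'].round(4)} w {o['grip_width']:.4f}\n ->",s)
E
python3 - <<'E'
from h import *
px=np.array([(225,160),(376,217),(528,276),(314,377),(161,319),(467,437)],float)/5.6+[215-.4,155-.4]
L=np.array([(42,80),(42,0),(42,-80),(-42,0),(-42,80),(-42,-80)])/1e3
W=fixed("top",px,.012)[:,:2]
lc=L.mean(0); wc=W.mean(0); H=(L-lc).T@(W-wc); U,S,Vt=np.linalg.svd(H); Rm=Vt.T@U.T; t=wc-Rm@lc
print("tray",t.round(4),"yaw",np.arctan2(Rm[1,0],Rm[0,0]).round(4)); print("resid",(W-(L@Rm.T+t)).round(4).tolist())
for n,p in (("blue",(42,80)),("yellow",(42,-80)),("red",(-42,0)),("cop",(-42,80)),("blk",(-42,-80))): print(n,(Rm@np.array(p)/1e3+t).round(4))
print("black std",fixed("top",[(467/5.6+214.6,427/5.6+154.6)],.048).round(4))
print("weight disc",fixed("top",[(345-.4+74,175-.4+46.4)],.014).round(4),"knob",fixed("top",[(345-.4+76.6,175-.4+46)],.044).round(4))
# cross check w/ scene view
s=cv2.imread("pics/scene0.png"); hs=cv2.cvtColor(s,cv2.COLOR_BGR2HSV)
for n,x,y,lo,hi in (("blue",365,308,(100,120,80),(130,255,255)),("yellow",399,269,(20,150,120),(35,255,255)),("red",229,152,(0,150,130),(10,255,255))):
    m=cv2.inRange(hs[y-8:y+7,x-14:x+14],lo,hi); k,_=cv2.findContours(m,0,1); e=cv2.fitEllipse(max(k,key=cv2.contourArea)); c=np.array(e[0])+[x-14,y-8]
    print(n,c.round(1),fixed("scene",[c],.036).round(4))
go(.4658,.2964,.12,1.199)
E
```

```text
tray [ 0.56   -0.0111] yaw -0.3838
resid [[0.0002, -0.0002], [0.0006, -0.0001], [0.0002, 0.0], [-0.0001, -0.0001], [-0.0003, 0.0004], [-0.0006, -0.0001]]
blue [0.6289 0.0474]
yellow [ 0.569 -0.101]
red [0.521  0.0047]
cop [0.551  0.0788]
blk [ 0.4911 -0.0695]
black std [[ 0.4927 -0.0686  0.048 ]]
weight disc [[ 0.5173 -0.3992  0.014 ]] knob [[ 0.5155 -0.398   0.044 ]]
blue [365. 307.] [[0.6032 0.2874 0.036 ]]
yellow [399.2 268.3] [[0.4681 0.2974 0.036 ]]
red [227.8 151.1] [[ 0.4631 -0.2782  0.036 ]]
t=0.10 pos [ 0.2094 -0.5083  0.1881] rpy [-3.1406e+00 -1.0000e-04  3.9080e-01] w 0.0940
 -> tool d(mm) [ 543.6 -646.3   68.8] rotvec(deg) [-5.000e-02 -3.000e-02 -4.631e+01]
```

Emit:
{"op": "play_rows", "data": {"commands": [{"dz": 0.006, "az": -4.6}, {"dz": 0.006, "az": -4.6}, {"dz": 0.006, "az": -4.6}, {"dz": 0.006, "az": -4.6}, {"dz": 0.006, "az": -4.6}], "claw": 0.7, "squeeze": 20}}

```text
validation failed for argument at $.co...
```

Emit:
{"op": "play_rows", "data": {"commands": [{"dz": 0.006, "az": -4.6}, {"dz": 0.006, "az": -4.6}, {"dz": 0.006, "az": -4.6}, {"dz": 0.006, "az": -4.6}, {"dz": 0.006, "az": -4.6}]}}

```text
validation failed for argument at $.co...
```

```bash
python3 -c "
from h import *
go(.462,-.279,.12,1.187)"
```

```text
t=0.10 pos [ 0.2094 -0.5083  0.1881] rpy [-3.1406e+00 -1.0000e-04  3.9080e-01] w 0.0940
 -> tool d(mm) [ 320.9 -115.7   68.2] rotvec(deg) [-5.000e-02 -3.000e-02 -4.562e+01]
```

Emit:
{"op": "play_rows", "data": {"commands": [{"dx": 0, "dy": 0, "dz": 0.006, "ax": 0, "ay": 0, "az": -4.6}, {"dx": 0, "dy": 0, "dz": 0.006, "ax": 0, "ay": 0, "az": -4.6}, {"dx": 0, "dy": 0, "dz": 0.006, "ax": 0, "ay": 0, "az": -4.6}, {"dx": 0, "dy": 0, "dz": 0.006, "ax": 0, "ay": 0, "az": -4.6}, {"dx": 0, "dy": 0, "dz": 0.006, "ax": 0, "ay": 0, "az": -4.6}], "claw": 0.7, "squeeze": 20}}

```text
time_s: 0.52
ee_pos: [0.2094, -0.5081, 0.1566]
eef_rot: [-3.14, -0.001, 0.806]
force: [-0.0, -0.2, -0.4]
grip_width: 0.0665
```

Emit:
{"op": "play_rows", "data": {"commands": [{"dx": 0, "dy": 0, "dz": 0.006, "ax": 0, "ay": 0, "az": -4.6}, {"dx": 0, "dy": 0, "dz": 0.006, "ax": 0, "ay": 0, "az": -4.6}, {"dx": 0, "dy": 0, "dz": 0.006, "ax": 0, "ay": 0, "az": -4.6}, {"dx": 0, "dy": 0, "dz": 0.006, "ax": 0, "ay": 0, "az": -4.6}, {"dx": 0, "dy": 0, "dz": 0.006, "ax": 0, "ay": 0, "az": -4.6}]}}

```text
time_s: 0.93
ee_pos: [0.209, -0.507, 0.1234]
eef_rot: [-3.138, -0.004, 1.229]
force: [0.6, -0.3, 1.1]
grip_width: 0.0656
```

```bash
python3 -c "
from h import *
go(.462,-.279,.12,1.187)"
```

```text
t=0.93 pos [ 0.209  -0.507   0.1234] rpy [-3.1383 -0.0041  1.2287] w 0.0656
 -> tool d(mm) [299.6 161.9   4.1] rotvec(deg) [-0.19 -0.23  2.39]
```

Emit:
{"op": "play_rows", "data": {"commands": [{"dx": 0.03, "dy": 0.016, "dz": 0, "ax": 0, "ay": 0, "az": 0.5}, {"dx": 0.03, "dy": 0.016, "dz": 0, "ax": 0, "ay": 0, "az": 0.5}, {"dx": 0.03, "dy": 0.016, "dz": 0, "ax": 0, "ay": 0, "az": 0.5}, {"dx": 0.03, "dy": 0.016, "dz": 0, "ax": 0, "ay": 0, "az": 0.5}, {"dx": 0.03, "dy": 0.016, "dz": 0, "ax": 0, "ay": 0, "az": 0.3}]}}

```text
time_s: 1.35
ee_pos: [0.3354, -0.3919, 0.1201]
eef_rot: [-3.133, -0.007, 1.186]
force: [0.8, -1.0, -0.7]
grip_width: 0.066
```

Emit:
{"op": "play_rows", "data": {"commands": [{"dx": 0.03, "dy": 0.016, "dz": 0, "ax": 0, "ay": 0, "az": 0}, {"dx": 0.03, "dy": 0.016, "dz": 0, "ax": 0, "ay": 0, "az": 0}, {"dx": 0.03, "dy": 0.016, "dz": 0, "ax": 0, "ay": 0, "az": 0}, {"dx": 0.02, "dy": 0.011, "dz": 0, "ax": 0, "ay": 0, "az": 0}, {"dx": 0, "dy": 0, "dz": 0, "ax": 0, "ay": 0, "az": 0}]}}

```text
time_s: 1.77
ee_pos: [0.4381, -0.3031, 0.1194]
eef_rot: [-3.132, -0.009, 1.189]
force: [-0.3, 0.2, -0.1]
grip_width: 0.0656
```

```bash
python3 -c "
from h import *
go(.462,-.279,.12,1.187)
o=ctrl.get_obs(); cv2.imwrite('pics/w1.png',viewer.camera('wrist')[:,:,::-1])"
```

```text
t=1.77 pos [ 0.4381 -0.3031  0.1194] rpy [-3.1315 -0.0086  1.1894] w 0.0656
 -> tool d(mm) [31.2 13.2 -0.5] rotvec(deg) [-0.58 -0.49  0.14]
```

View pics/w1.png

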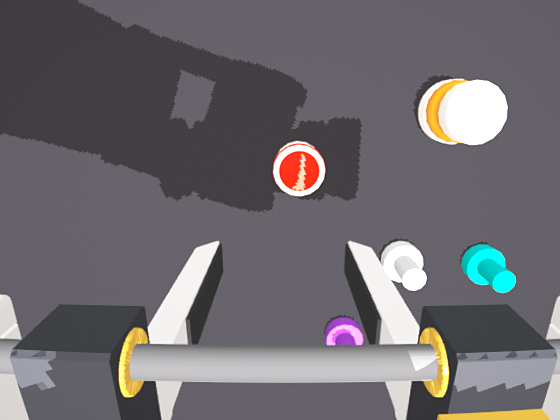

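The wrist view shows the red cup top at (299,169), the weight knob at (413,280) and the jar cap at (472,112).

```bash
python3 -c "
from h import *
o=ctrl.get_obs(); print(wrist(o,[(299,169)],.036), wrist(o,[(414,281)],.044))"
```

```text
[[ 0.45810684 -0.28016209  0.036     ]] [[ 0.51355598 -0.40222322  0.044     ]]
```

Emit:
{"op": "play_rows", "data": {"commands": [{"dx": 0.01, "dy": 0.0045, "dz": 0.012, "ax": -0.2, "ay": -0.2, "az": 0}, {"dx": 0.01, "dy": 0.0045, "dz": 0.012, "ax": -0.2, "ay": -0.2, "az": 0}, {"dx": 0.01, "dy": 0.004, "dz": 0.012, "ax": -0.2, "ay": -0.1, "az": 0}, {"dx": 0, "dy": 0, "dz": 0.008, "ax": 0, "ay": 0, "az": 0}, {"dx": 0, "dy": 0, "dz": 0, "ax": 0, "ay": 0, "az": 0}]}}

```text
time_s: 2.23
ee_pos: [0.4576, -0.2834, 0.0733]
eef_rot: [-3.141, 0.002, 1.187]
force: [-0.3, -1.0, 0.2]
grip_width: 0.0656
```

```bash
python3 -c "
from h import *
go(.462,-.279,.015,1.187)
o=ctrl.get_obs()"
```

```text
t=2.23 pos [ 0.4576 -0.2834  0.0733] rpy [-3.1412e+00  1.6000e-03  1.1875e+00] w 0.0656
 -> tool d(mm) [ 5.8  2.4 58.3] rotvec(deg) [-0.02  0.09  0.03]
```

Emit:
{"op": "play_rows", "data": {"commands": [{"dx": 0.0045, "dy": 0.002, "dz": 0.008, "ax": 0, "ay": 0, "az": 0}, {"dx": 0, "dy": 0, "dz": 0.014, "ax": 0, "ay": 0, "az": 0}, {"dx": 0, "dy": 0, "dz": 0.014, "ax": 0, "ay": 0, "az": 0}, {"dx": 0, "dy": 0, "dz": 0.012, "ax": 0, "ay": 0, "az": 0}, {"dx": 0, "dy": 0, "dz": 0.004, "ax": 0, "ay": 0, "az": 0}]}}

```text
time_s: 2.65
ee_pos: [0.4599, -0.284, 0.0207]
eef_rot: [3.139, 0.003, 1.183]
force: [0.0, -0.1, -0.5]
grip_width: 0.0657
```

```bash
python3 -c "
from h import *
go(.4605,-.2795,.015,1.187)
o=ctrl.get_obs()"
```

```text
t=2.65 pos [ 0.4599 -0.284   0.0207] rpy [3.1389e+00 2.6000e-03 1.1830e+00] w 0.0657
 -> tool d(mm) [ 4.4 -1.2  5.7] rotvec(deg) [ 0.15  0.15 -0.23]
```

Emit:
{"op": "play_rows", "data": {"commands": [{"dx": 0.004, "dy": 0, "dz": 0.004, "ax": 0, "ay": 0, "az": 0}, {"dx": 0.002, "dy": 0, "dz": 0.002, "ax": 0, "ay": 0, "az": 0}, {"dx": 0, "dy": 0, "dz": 0, "ax": 0, "ay": 0, "az": 0}, {"dx": 0, "dy": 0, "dz": 0, "ax": 0, "ay": 0, "az": 0}, {"dx": 0, "dy": 0, "dz": 0, "ax": 0, "ay": 0, "az": 0}]}}

```text
time_s: 3.07
ee_pos: [0.4621, -0.2793, 0.0151]
eef_rot: [3.138, 0.003, 1.181]
force: [0.2, 0.3, 0.4]
grip_width: 0.066
```

Emit:
{"op": "play_rows", "data": {"commands": [{"dx": 0, "dy": 0, "dz": 0, "ax": 0, "ay": 0, "az": 0}, {"dx": 0, "dy": 0, "dz": 0, "ax": 0, "ay": 0, "az": 0}, {"dx": 0, "dy": 0, "dz": 0, "ax": 0, "ay": 0, "az": 0}, {"dx": 0, "dy": 0, "dz": 0, "ax": 0, "ay": 0, "az": 0}, {"dx": 0, "dy": 0, "dz": 0, "ax": 0, "ay": 0, "az": 0}], "claw": 0, "squeeze": 20}}

```text
time_s: 3.48
ee_pos: [0.4627, -0.2797, 0.0166]
eef_rot: [3.136, 0.003, 1.182]
force: [1.1, -0.2, -1.3]
grip_width: 0.0384
```

```bash
python3 -c "
from h import *
go(.4605,-.2795,.015,1.187)
go(.521,.0047,.12,1.187)"
```

```text
t=3.48 pos [ 0.4627 -0.2797  0.0166] rpy [3.136  0.0034 1.1816] w 0.0384
 -> tool d(mm) [-0.7 -2.1  1.6] rotvec(deg) [ 0.32  0.19 -0.31]
t=3.48 pos [ 0.4627 -0.2797  0.0166] rpy [3.136  0.0034 1.1816] w 0.0384
 -> tool d(mm) [ 284.9  -53.4 -104.7] rotvec(deg) [ 0.32  0.19 -0.31]
```

Emit:
{"op": "play_rows", "data": {"commands": [{"dx": 0, "dy": 0, "dz": -0.015, "ax": 0, "ay": 0, "az": 0}, {"dx": 0, "dy": 0, "dz": -0.024, "ax": 0.1, "ay": 0.1, "az": -0.1}, {"dx": 0, "dy": 0, "dz": -0.024, "ax": 0.1, "ay": 0.1, "az": -0.1}, {"dx": 0.01, "dy": 0, "dz": -0.024, "ax": 0.1, "ay": 0, "az": -0.1}, {"dx": 0.02, "dy": -0.005, "dz": -0.012, "ax": 0, "ay": 0, "az": 0}]}}

```text
time_s: 3.9
ee_pos: [0.4668, -0.2501, 0.1157]
eef_rot: [-3.134, -0.002, 1.184]
force: [0.7, 0.3, -0.6]
grip_width: 0.0389
```

Emit:
{"op": "play_rows", "data": {"commands": [{"dx": 0.03, "dy": -0.006, "dz": 0, "ax": 0, "ay": 0, "az": 0}, {"dx": 0.03, "dy": -0.006, "dz": 0, "ax": 0, "ay": 0, "az": 0}, {"dx": 0.03, "dy": -0.006, "dz": 0, "ax": 0, "ay": 0, "az": 0}, {"dx": 0.03, "dy": -0.006, "dz": 0, "ax": 0, "ay": 0, "az": 0}, {"dx": 0.03, "dy": -0.006, "dz": 0, "ax": 0, "ay": 0, "az": 0}]}}

```text
time_s: 4.32
ee_pos: [0.4971, -0.0968, 0.1203]
eef_rot: [-3.141, -0.001, 1.179]
force: [0.7, -0.2, -0.6]
grip_width: 0.0385
```

Emit:
{"op": "play_rows", "data": {"commands": [{"dx": 0.03, "dy": -0.006, "dz": 0, "ax": 0, "ay": 0, "az": 0}, {"dx": 0.03, "dy": -0.006, "dz": 0, "ax": 0, "ay": 0, "az": 0}, {"dx": 0.02, "dy": -0.004, "dz": 0, "ax": 0, "ay": 0, "az": 0}, {"dx": 0.01, "dy": -0.002, "dz": 0, "ax": 0, "ay": 0, "az": 0}, {"dx": 0, "dy": 0, "dz": 0, "ax": 0, "ay": 0, "az": 0}]}}

```text
time_s: 4.73
ee_pos: [0.5151, 0.0024, 0.1206]
eef_rot: [-3.141, -0.002, 1.183]
force: [-0.3, 0.6, -2.1]
grip_width: 0.0386
```

```bash
python3 -c "
from h import *
go(.521,.0047,.028,1.187)"
```

```text
t=4.73 pos [0.5151 0.0024 0.1206] rpy [-3.1410e+00 -1.7000e-03  1.1834e+00] w 0.0386
 -> tool d(mm) [ 4.2  4.6 92.6] rotvec(deg) [-0.03 -0.1  -0.2 ]
```

Emit:
{"op": "play_rows", "data": {"commands": [{"dx": 0.003, "dy": 0.003, "dz": 0.01, "ax": 0, "ay": 0, "az": 0}, {"dx": 0.002, "dy": 0.002, "dz": 0.02, "ax": 0, "ay": 0, "az": 0}, {"dx": 0, "dy": 0, "dz": 0.02, "ax": 0, "ay": 0, "az": 0}, {"dx": 0, "dy": 0, "dz": 0.018, "ax": 0, "ay": 0, "az": 0}, {"dx": 0, "dy": 0, "dz": 0.004, "ax": 0, "ay": 0, "az": 0}]}}

```text
time_s: 5.15
ee_pos: [0.523, 0.0007, 0.0448]
eef_rot: [3.139, -0.002, 1.181]
force: [-0.4, 0.1, -1.4]
grip_width: 0.0381
```

Emit:
{"op": "play_rows", "data": {"commands": [{"dx": 0, "dy": 0, "dz": 0.002, "ax": 0, "ay": 0, "az": 0}, {"dx": 0, "dy": 0, "dz": 0, "ax": 0, "ay": 0, "az": 0}, {"dx": 0, "dy": 0, "dz": 0, "ax": 0, "ay": 0, "az": 0}, {"dx": 0, "dy": 0, "dz": 0, "ax": 0, "ay": 0, "az": 0}, {"dx": 0, "dy": 0, "dz": 0, "ax": 0, "ay": 0, "az": 0}]}}

```text
time_s: 5.57
ee_pos: [0.5233, -0.0024, 0.0429]
eef_rot: [3.139, -0.002, 1.177]
force: [-0.6, 0.5, -1.1]
grip_width: 0.0387
```

```bash
python3 -c "
from h import *
go(.521,.0047,.028,1.187)"
```

```text
t=5.57 pos [ 0.5233 -0.0024  0.0429] rpy [ 3.1395e+00 -1.5000e-03  1.1770e+00] w 0.0387
 -> tool d(mm) [ 5.6 -4.9 14.9] rotvec(deg) [ 0.12 -0.09 -0.58]
```

Emit:
{"op": "play_rows", "data": {"commands": [{"dx": 0.004, "dy": -0.003, "dz": 0.003, "ax": 0, "ay": 0, "az": -0.3}, {"dx": 0.002, "dy": -0.002, "dz": 0.004, "ax": 0, "ay": 0, "az": -0.3}, {"dx": 0, "dy": 0, "dz": 0.003, "ax": 0, "ay": 0, "az": 0}, {"dx": 0, "dy": 0, "dz": 0.002, "ax": 0, "ay": 0, "az": 0}, {"dx": 0, "dy": 0, "dz": 0, "ax": 0, "ay": 0, "az": 0}]}}

```text
time_s: 5.98
ee_pos: [0.5216, 0.0062, 0.0314]
eef_rot: [3.136, -0.003, 1.189]
force: [0.3, 0.6, -0.3]
grip_width: 0.0386
```

```bash
python3 -c "
from h import *
go(.521,.0047,.028,1.187)"
```

```text
t=5.98 pos [0.5216 0.0062 0.0314] rpy [ 3.1364e+00 -2.5000e-03  1.1894e+00] w 0.0386
 -> tool d(mm) [-1.6 -0.   3.4] rotvec(deg) [ 0.3  -0.14  0.14]
```

Emit:
{"op": "play_rows", "data": {"commands": [{"dx": -0.001, "dy": 0, "dz": 0.002, "ax": 0.2, "ay": 0, "az": 0}, {"dx": 0, "dy": 0, "dz": 0.002, "ax": 0, "ay": 0, "az": 0}, {"dx": 0, "dy": 0, "dz": 0.001, "ax": 0, "ay": 0, "az": 0}, {"dx": 0, "dy": 0, "dz": 0, "ax": 0, "ay": 0, "az": 0}, {"dx": 0, "dy": 0, "dz": 0, "ax": 0, "ay": 0, "az": 0}]}}

```text
time_s: 6.4
ee_pos: [0.5214, 0.0055, 0.0281]
eef_rot: [3.141, -0.003, 1.189]
force: [-0.3, -0.5, -0.5]
grip_width: 0.0385
```

```bash
python3 -c "
from h import *
go(.521,.0047,.028,1.187); print(ctrl.get_obs()['force'])"
```

```text
t=6.40 pos [0.5214 0.0055 0.0281] rpy [ 3.1406 -0.0032  1.1895] w 0.0385
 -> tool d(mm) [-0.9 -0.1  0.1] rotvec(deg) [ 0.06 -0.18  0.14]
[-0.32448498 -0.51801316 -0.45931654]
```

Emit:
{"op": "play_rows", "data": {"commands": [{"dx": 0, "dy": 0, "dz": 0.001, "ax": 0, "ay": 0, "az": 0}, {"dx": 0, "dy": 0, "dz": 0.001, "ax": 0, "ay": 0, "az": 0}, {"dx": 0, "dy": 0, "dz": 0, "ax": 0, "ay": 0, "az": 0}, {"dx": 0, "dy": 0, "dz": 0, "ax": 0, "ay": 0, "az": 0}, {"dx": 0, "dy": 0, "dz": 0, "ax": 0, "ay": 0, "az": 0}]}}

```text
time_s: 6.82
ee_pos: [0.522, 0.0055, 0.028]
eef_rot: [3.14, -0.004, 1.189]
force: [-0.7, -0.1, 0.8]
grip_width: 0.0388
```

Emit:
{"op": "play_rows", "data": {"commands": [{"dx": 0, "dy": 0, "dz": 0, "ax": 0, "ay": 0, "az": 0}, {"dx": 0, "dy": 0, "dz": 0, "ax": 0, "ay": 0, "az": 0}, {"dx": 0, "dy": 0, "dz": 0, "ax": 0, "ay": 0, "az": 0}, {"dx": 0, "dy": 0, "dz": 0, "ax": 0, "ay": 0, "az": 0}, {"dx": 0, "dy": 0, "dz": 0, "ax": 0, "ay": 0, "az": 0}], "claw": 0.68}}

```text
time_s: 7.23
ee_pos: [0.5219, 0.0053, 0.0273]
eef_rot: [3.14, -0.004, 1.189]
force: [-0.0, -0.3, -0.6]
grip_width: 0.0635
```

Emit:
{"op": "play_rows", "data": {"commands": [{"dx": 0, "dy": 0, "dz": -0.01, "ax": 0, "ay": 0, "az": 0}, {"dx": 0, "dy": 0, "dz": -0.022, "ax": 0, "ay": 0, "az": 0}, {"dx": 0, "dy": 0, "dz": -0.022, "ax": 0, "ay": 0, "az": 0}, {"dx": 0, "dy": 0, "dz": -0.022, "ax": 0, "ay": 0, "az": 0}, {"dx": 0, "dy": 0, "dz": -0.02, "ax": 0, "ay": 0, "az": 0}]}}

```text
time_s: 7.65
ee_pos: [0.5191, 0.0051, 0.1252]
eef_rot: [-3.135, -0.001, 1.189]
force: [-0.2, -0.8, -0.5]
grip_width: 0.064
```

```bash
python3 -c "
from h import *
go(.603,.2865,.12,1.187)
go(.467,.297,.12,1.187)"
```

```text
t=7.65 pos [0.5191 0.0051 0.1252] rpy [-3.1349e+00 -1.1000e-03  1.1888e+00] w 0.0640
 -> tool d(mm) [292.4 -27.    5.7] rotvec(deg) [-0.38 -0.06  0.1 ]
t=7.65 pos [0.5191 0.0051 0.1252] rpy [-3.1349e+00 -1.1000e-03  1.1888e+00] w 0.0640
 -> tool d(mm) [ 251.4 -157.1    6.5] rotvec(deg) [-0.38 -0.06  0.1 ]
```

Emit:
{"op": "play_rows", "data": {"commands": [{"dx": 0.02, "dy": -0.002, "dz": 0, "ax": 0, "ay": 0, "az": 0}, {"dx": 0.033, "dy": -0.003, "dz": 0, "ax": 0, "ay": 0, "az": 0}, {"dx": 0.033, "dy": -0.003, "dz": 0, "ax": 0, "ay": 0, "az": 0}, {"dx": 0.033, "dy": -0.003, "dz": 0, "ax": 0, "ay": 0, "az": 0}, {"dx": 0.033, "dy": -0.003, "dz": 0, "ax": 0, "ay": 0, "az": 0}]}}

```text
time_s: 8.07
ee_pos: [0.5665, 0.1516, 0.137]
eef_rot: [3.136, -0.006, 1.181]
force: [-0.1, -1.0, 0.5]
grip_width: 0.0639
```

Emit:
{"op": "play_rows", "data": {"commands": [{"dx": 0.033, "dy": -0.003, "dz": 0, "ax": 0, "ay": 0, "az": 0}, {"dx": 0.033, "dy": -0.003, "dz": 0, "ax": 0, "ay": 0, "az": 0}, {"dx": 0.033, "dy": -0.003, "dz": 0.005, "ax": 0, "ay": 0, "az": 0}, {"dx": 0.02, "dy": -0.002, "dz": 0.01, "ax": 0, "ay": 0, "az": 0}, {"dx": 0.005, "dy": 0, "dz": 0.01, "ax": 0, "ay": 0, "az": 0}]}}

```text
time_s: 8.48
ee_pos: [0.6056, 0.282, 0.1187]
eef_rot: [3.131, -0.011, 1.184]
force: [0.2, 0.0, 0.1]
grip_width: 0.0638
```

```bash
python3 -c "
from h import *
go(.603,.2865,.016,1.187)
# check red on tray, top cam
t=viewer.camera('top')[:,:,::-1].copy(); cv2.imwrite('pics/top1.png',t)
h=cv2.cvtColor(t,cv2.COLOR_BGR2HSV)[205:240,252:290]
m=cv2.inRange(h,(0,150,130),(10,255,255)); M=cv2.moments(m,True)
print(M['m00'], fixed('top',[(252+M['m10']/M['m00'],205+M['m01']/M['m00'])],.048))
"
```

```text
t=8.48 pos [0.6056 0.282  0.1187] rpy [ 3.1312 -0.0108  1.1843] w 0.0638
 -> tool d(mm) [  2.   -5.2 102.7] rotvec(deg) [ 0.6  -0.62 -0.16]
99.0 [[0.52214838 0.0036416  0.048     ]]
```

Emit:
{"op": "play_rows", "data": {"commands": [{"dx": 0.002, "dy": -0.003, "dz": 0.015, "ax": 0.3, "ay": -0.3, "az": 0}, {"dx": 0.001, "dy": -0.002, "dz": 0.022, "ax": 0.3, "ay": -0.3, "az": 0}, {"dx": 0, "dy": 0, "dz": 0.022, "ax": 0, "ay": 0, "az": 0}, {"dx": 0, "dy": 0, "dz": 0.016, "ax": 0, "ay": 0, "az": 0}, {"dx": 0, "dy": 0, "dz": 0.002, "ax": 0, "ay": 0, "az": 0}]}}

```text
time_s: 8.95
ee_pos: [0.6003, 0.2815, 0.0357]
eef_rot: [-3.138, 0.004, 1.181]
force: [-0.7, 0.3, -0.5]
grip_width: 0.0638
```

```bash
python3 -c "
from h import *
go(.602,.2865,.016,1.187)"
```

```text
t=8.95 pos [0.6003 0.2815 0.0357] rpy [-3.1381  0.0039  1.1814] w 0.0638
 -> tool d(mm) [ 5.4 -0.2 19.6] rotvec(deg) [-0.2   0.22 -0.32]
```

Emit:
{"op": "play_rows", "data": {"commands": [{"dx": 0.004, "dy": 0, "dz": 0.006, "ax": -0.1, "ay": 0.1, "az": -0.2}, {"dx": 0.002, "dy": 0, "dz": 0.008, "ax": 0, "ay": 0, "az": 0}, {"dx": 0, "dy": 0, "dz": 0.004, "ax": 0, "ay": 0, "az": 0}, {"dx": 0, "dy": 0, "dz": 0.001, "ax": 0, "ay": 0, "az": 0}, {"dx": 0, "dy": 0, "dz": 0, "ax": 0, "ay": 0, "az": 0}]}}

```text
time_s: 9.37
ee_pos: [0.6032, 0.2849, 0.0166]
eef_rot: [-3.14, 0.002, 1.182]
force: [-0.2, 0.6, 0.5]
grip_width: 0.0642
```

```bash
python3 -c "
from h import *
go(.602,.2865,.016,1.187)"
```

```text
t=9.37 pos [0.6032 0.2849 0.0166] rpy [-3.1404e+00  1.8000e-03  1.1823e+00] w 0.0642
 -> tool d(mm) [ 1.  -1.7  0.6] rotvec(deg) [-0.07  0.1  -0.27]
```

Emit:
{"op": "play_rows", "data": {"commands": [{"dx": 0.001, "dy": 0, "dz": 0, "ax": 0, "ay": 0, "az": 0}, {"dx": 0, "dy": 0, "dz": 0, "ax": 0, "ay": 0, "az": 0}, {"dx": 0, "dy": 0, "dz": 0, "ax": 0, "ay": 0, "az": 0}, {"dx": 0, "dy": 0, "dz": 0, "ax": 0, "ay": 0, "az": 0}, {"dx": 0, "dy": 0, "dz": 0, "ax": 0, "ay": 0, "az": 0}], "claw": 0}}

```text
time_s: 9.78
ee_pos: [0.6047, 0.2865, 0.0192]
eef_rot: [3.14, -0.001, 1.182]
force: [-2.8, 0.6, 8.3]
grip_width: 0.0341
```

Emit:
{"op": "play_rows", "data": {"commands": [{"dx": 0, "dy": 0, "dz": -0.015, "ax": 0, "ay": 0, "az": 0}, {"dx": 0, "dy": 0, "dz": -0.024, "ax": 0, "ay": 0, "az": 0}, {"dx": 0, "dy": 0, "dz": -0.024, "ax": 0, "ay": 0, "az": 0}, {"dx": -0.01, "dy": 0.005, "dz": -0.022, "ax": 0, "ay": 0, "az": 0}, {"dx": -0.02, "dy": 0.01, "dz": -0.01, "ax": 0, "ay": 0, "az": 0}]}}

```text
time_s: 10.2
ee_pos: [0.6051, 0.2549, 0.1153]
eef_rot: [-3.139, 0.002, 1.186]
force: [0.3, -0.5, 1.1]
grip_width: 0.0017
```

Emit:
{"op": "play_rows", "data": {"commands": [{"dx": -0.03, "dy": 0.016, "dz": 0, "ax": 0, "ay": 0, "az": 0}, {"dx": -0.03, "dy": 0.016, "dz": 0, "ax": 0, "ay": 0, "az": 0}, {"dx": -0.03, "dy": 0.016, "dz": 0, "ax": 0, "ay": 0, "az": 0}, {"dx": -0.03, "dy": 0.016, "dz": 0, "ax": 0, "ay": 0, "az": 0}, {"dx": -0.02, "dy": 0.011, "dz": 0, "ax": 0, "ay": 0, "az": 0}]}}

```text
time_s: 10.62
ee_pos: [0.6236, 0.0929, 0.121]
eef_rot: [3.137, -0.003, 1.191]
force: [-0.4, -0.3, 0.6]
grip_width: 0.0005
```

```bash
python3 -c "
from h import *
go(.6289,.0474,.028,1.187)"
```

```text
t=10.62 pos [0.6236 0.0929 0.121 ] rpy [ 3.1368e+00 -2.6000e-03  1.1912e+00] w 0.0005
 -> tool d(mm) [-40.5  21.4  93. ] rotvec(deg) [ 0.27 -0.15  0.24]
```

The blue cup slipped out of the grip (width is 0). I'll look before going on.

```bash
python3 -c "
from h import *
t=viewer.camera('top')[:,:,::-1]; s=viewer.camera('scene')[:,:,::-1]
a=cv2.resize(t[165:265,100:230],(390,300),interpolation=cv2.INTER_CUBIC)
b=cv2.resize(s[240:340,330:460],(390,300),interpolation=cv2.INTER_CUBIC)
cv2.imwrite('pics/b1.png',np.hstack([a,b]))"
```

```text
(no output)
```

View pics/b1.png

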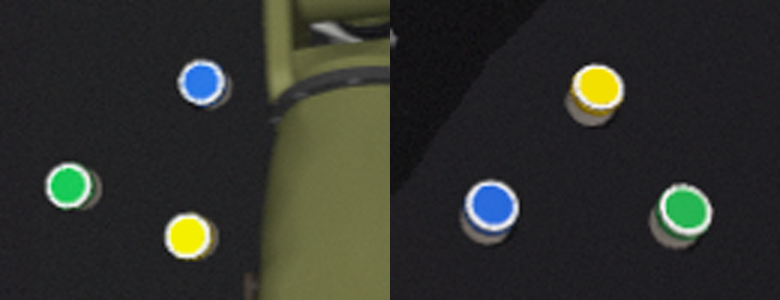

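```bash
python3 -c "
from h import *
for n,x,y in (('top',167,192),('scene',364,308)):
    t=viewer.camera(n)[:,:,::-1]; h=cv2.cvtColor(np.ascontiguousarray(t),cv2.COLOR_BGR2HSV)[y-14:y+14,x-14:x+14]
    m=cv2.inRange(h,(100,120,80),(130,255,255)); k,_=cv2.findContours(m,0,1); k=max(k,key=cv2.contourArea); e=cv2.fitEllipse(k)
    print(n,e, fixed(n,[np.array(e[0])+[x-14,y-14]],.036))
go(.603,.2865,.12,1.187)
"
```

```text
top ((13.647626876831055, 13.904243469238281), (10.080156326293945, 10.57988452911377), 4.5129218101501465) [[0.60474582 0.28546975 0.036     ]]
scene ((13.762139320373535, 13.787503242492676), (11.441594123840332, 12.808479309082031), 130.82699584960938) [[0.60668978 0.28613594 0.036     ]]
t=10.82 pos [0.6235 0.0956 0.1207] rpy [ 3.1372e+00 -2.9000e-03  1.1913e+00] w 0.0000
 -> tool d(mm) [169.7 -89.8   0.8] rotvec(deg) [ 0.25 -0.17  0.25]
```

Blue is upright, with its new centre at about (0.605,0.286). Retry with a lower grip.

Emit:
{"op": "play_rows", "data": {"commands": [{"dx": 0.025, "dy": -0.013, "dz": 0, "ax": 0, "ay": 0, "az": 0}, {"dx": 0.036, "dy": -0.019, "dz": 0, "ax": 0, "ay": 0, "az": 0}, {"dx": 0.036, "dy": -0.019, "dz": 0, "ax": 0, "ay": 0, "az": 0}, {"dx": 0.036, "dy": -0.019, "dz": 0, "ax": 0, "ay": 0, "az": 0}, {"dx": 0.018, "dy": -0.009, "dz": 0, "ax": 0, "ay": 0, "az": 0}], "claw": 0.68}}

```text
time_s: 11.23
ee_pos: [0.6044, 0.2724, 0.121]
eef_rot: [3.137, -0.003, 1.189]
force: [0.2, 0.3, -0.2]
grip_width: 0.0303
```

Emit:
{"op": "play_rows", "data": {"commands": [{"dx": 0, "dy": 0, "dz": 0.01, "ax": 0, "ay": 0, "az": 0}, {"dx": 0, "dy": 0, "dz": 0.014, "ax": 0, "ay": 0, "az": 0}, {"dx": 0, "dy": 0, "dz": 0.014, "ax": 0, "ay": 0, "az": 0}, {"dx": 0, "dy": 0, "dz": 0.004, "ax": 0, "ay": 0, "az": 0}, {"dx": 0, "dy": 0, "dz": 0, "ax": 0, "ay": 0, "az": 0}]}}

```text
time_s: 11.65
ee_pos: [0.6004, 0.2831, 0.0757]
eef_rot: [3.138, -0.004, 1.203]
force: [0.4, 0.6, 0.3]
grip_width: 0.0624
```

```bash
python3 -c "
from h import *
go(.605,.286,.012,1.187)"
```

```text
t=11.65 pos [0.6004 0.2831 0.0757] rpy [ 3.1376 -0.0038  1.2032] w 0.0624
 -> tool d(mm) [ 4.2  3.  63.7] rotvec(deg) [ 0.22 -0.22  0.93]
```

Emit:
{"op": "play_rows", "data": {"commands": [{"dx": 0.003, "dy": 0.002, "dz": 0.008, "ax": 0.1, "ay": -0.1, "az": 0.5}, {"dx": 0.002, "dy": 0.001, "dz": 0.014, "ax": 0, "ay": 0, "az": 0.3}, {"dx": 0, "dy": 0, "dz": 0.014, "ax": 0, "ay": 0, "az": 0}, {"dx": 0, "dy": 0, "dz": 0.014, "ax": 0, "ay": 0, "az": 0}, {"dx": 0, "dy": 0, "dz": 0.004, "ax": 0, "ay": 0, "az": 0}]}}

```text
time_s: 12.07
ee_pos: [0.6066, 0.2867, 0.0186]
eef_rot: [3.138, -0.004, 1.187]
force: [0.2, -0.7, 0.4]
grip_width: 0.0638
```

```bash
python3 -c "
from h import *
go(.605,.286,.012,1.187)"
```

```text
t=12.07 pos [0.6066 0.2867 0.0186] rpy [ 3.1376 -0.0038  1.1867] w 0.0638
 -> tool d(mm) [-1.3 -1.3  6.6] rotvec(deg) [ 0.23 -0.22 -0.02]
```

Emit:
{"op": "play_rows", "data": {"commands": [{"dx": 0, "dy": 0, "dz": 0.004, "ax": 0.1, "ay": -0.1, "az": 0}, {"dx": 0, "dy": 0, "dz": 0.003, "ax": 0, "ay": 0, "az": 0}, {"dx": 0, "dy": 0, "dz": 0, "ax": 0, "ay": 0, "az": 0}, {"dx": 0, "dy": 0, "dz": 0, "ax": 0, "ay": 0, "az": 0}, {"dx": 0, "dy": 0, "dz": 0, "ax": 0, "ay": 0, "az": 0}]}}

```text
time_s: 12.48
ee_pos: [0.6066, 0.2861, 0.0095]
eef_rot: [3.141, -0.001, 1.186]
force: [-0.0, 1.0, -0.3]
grip_width: 0.064
```

Emit:
{"op": "play_rows", "data": {"commands": [{"dx": 0, "dy": 0, "dz": 0, "ax": 0, "ay": 0, "az": 0}, {"dx": 0, "dy": 0, "dz": 0, "ax": 0, "ay": 0, "az": 0}, {"dx": 0, "dy": 0, "dz": 0, "ax": 0, "ay": 0, "az": 0}, {"dx": 0, "dy": 0, "dz": 0, "ax": 0, "ay": 0, "az": 0}, {"dx": 0, "dy": 0, "dz": 0, "ax": 0, "ay": 0, "az": 0}], "claw": 0.2, "squeeze": 15}}

```text
time_s: 12.9
ee_pos: [0.6075, 0.2865, 0.0115]
eef_rot: [3.138, -0.003, 1.186]
force: [0.1, 0.2, 0.0]
grip_width: 0.0396
```

```bash
python3 -c "
from h import *
go(.605,.286,.012,1.187)
cv2.imwrite('pics/w2.png',viewer.camera('wrist')[:,:,::-1])
o=ctrl.get_obs(); print(o['force'],o['moment'],o['grip_width'])"
```

```text
t=12.90 pos [0.6075 0.2865 0.0115] rpy [ 3.1385e+00 -2.9000e-03  1.1858e+00] w 0.0396
 -> tool d(mm) [-1.4 -2.1 -0.5] rotvec(deg) [ 0.18 -0.17 -0.07]
[0.29678488 0.19240751 0.20812414] [-0.01040598  0.0009656  -0.02747077] 0.03941574897121931
```

View pics/w2.png

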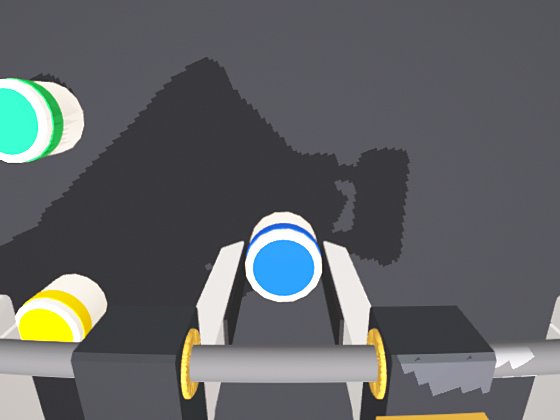

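The wrist view shows the blue cup top at (284,268) between the jaws, at a width of 39.5 mm. The cup may sit a little forward of the pads, so I'll compute that.

```bash
python3 -c "
from h import *
o=ctrl.get_obs(); p=wrist(o,[(284,268)],.036)[0]; print(p, toolT(o)[:3,:3].T@(p-o['ee_pos']))"
```

```text
[0.60601912 0.28398962 0.036     ] [-0.00278519 -0.00031383 -0.02451157]
```

Emit:
{"op": "play_rows", "data": {"commands": [{"dx": 0, "dy": 0, "dz": -0.006, "ax": 0, "ay": 0, "az": 0}, {"dx": 0, "dy": 0, "dz": -0.01, "ax": 0, "ay": 0, "az": 0}, {"dx": 0, "dy": 0, "dz": -0.01, "ax": 0, "ay": 0, "az": 0}, {"dx": 0, "dy": 0, "dz": -0.01, "ax": 0, "ay": 0, "az": 0}, {"dx": 0, "dy": 0, "dz": -0.01, "ax": 0, "ay": 0, "az": 0}]}}

```text
time_s: 13.37
ee_pos: [0.6064, 0.2861, 0.06]
eef_rot: [3.141, -0.001, 1.186]
force: [-0.9, 0.4, -0.4]
grip_width: 0.0392
```

Emit:
{"op": "play_rows", "data": {"commands": [{"dx": 0, "dy": 0, "dz": -0.018, "ax": 0, "ay": 0, "az": 0}, {"dx": -0.01, "dy": 0.005, "dz": -0.018, "ax": 0, "ay": 0, "az": 0}, {"dx": -0.02, "dy": 0.01, "dz": -0.012, "ax": 0, "ay": 0, "az": 0}, {"dx": -0.028, "dy": 0.014, "dz": 0, "ax": 0, "ay": 0, "az": 0}, {"dx": -0.028, "dy": 0.014, "dz": 0, "ax": 0, "ay": 0, "az": 0}]}}

```text
time_s: 13.78
ee_pos: [0.6145, 0.1934, 0.1187]
eef_rot: [3.134, -0.007, 1.193]
force: [0.6, 1.1, 0.0]
grip_width: 0.0394
```

Emit:
{"op": "play_rows", "data": {"commands": [{"dx": -0.028, "dy": 0.014, "dz": 0, "ax": 0, "ay": 0, "az": 0}, {"dx": -0.028, "dy": 0.014, "dz": 0, "ax": 0, "ay": 0, "az": 0}, {"dx": -0.028, "dy": 0.014, "dz": 0, "ax": 0, "ay": 0, "az": 0}, {"dx": -0.02, "dy": 0.01, "dz": 0, "ax": 0, "ay": 0, "az": 0}, {"dx": -0.008, "dy": 0.004, "dz": 0, "ax": 0, "ay": 0, "az": 0}]}}

```text
time_s: 14.2
ee_pos: [0.6265, 0.0598, 0.1261]
eef_rot: [3.127, -0.01, 1.192]
force: [-0.3, -0.1, -0.4]
grip_width: 0.0394
```

```bash
python3 -c "
from h import *
go(.6289,.0474,.024,1.187)"
```

```text
t=14.20 pos [0.6265 0.0598 0.1261] rpy [ 3.1272 -0.0099  1.1918] w 0.0394
 -> tool d(mm) [-11.6   5.4 102.1] rotvec(deg) [ 0.82 -0.57  0.27]
```

Emit:
{"op": "play_rows", "data": {"commands": [{"dx": -0.004, "dy": 0.002, "dz": 0.015, "ax": 0.3, "ay": -0.2, "az": 0.1}, {"dx": -0.004, "dy": 0.002, "dz": 0.022, "ax": 0.3, "ay": -0.2, "az": 0.1}, {"dx": -0.002, "dy": 0, "dz": 0.022, "ax": 0, "ay": 0, "az": 0}, {"dx": 0, "dy": 0, "dz": 0.016, "ax": 0, "ay": 0, "az": 0}, {"dx": 0, "dy": 0, "dz": 0.002, "ax": 0, "ay": 0, "az": 0}]}}

```text
time_s: 14.62
ee_pos: [0.6284, 0.0499, 0.0471]
eef_rot: [3.135, -0.005, 1.186]
force: [0.0, 0.4, -1.2]
grip_width: 0.0393
```

```bash
python3 -c "
from h import *
go(.6289,.0474,.024,1.187)"
```

```text
t=14.62 pos [0.6284 0.0499 0.0471] rpy [ 3.1346 -0.0046  1.1864] w 0.0393
 -> tool d(mm) [-2.2  1.2 23.1] rotvec(deg) [ 0.4  -0.26 -0.04]
```

Emit:
{"op": "play_rows", "data": {"commands": [{"dx": -0.001, "dy": 0.001, "dz": 0.006, "ax": 0.2, "ay": -0.1, "az": 0}, {"dx": 0, "dy": 0, "dz": 0.007, "ax": 0.1, "ay": -0.1, "az": 0}, {"dx": 0, "dy": 0, "dz": 0.005, "ax": 0, "ay": 0, "az": 0}, {"dx": 0, "dy": 0, "dz": 0.002, "ax": 0, "ay": 0, "az": 0}, {"dx": 0, "dy": 0, "dz": 0, "ax": 0, "ay": 0, "az": 0}]}}

```text
time_s: 15.03
ee_pos: [0.6292, 0.0516, 0.0254]
eef_rot: [3.141, -0.001, 1.189]
force: [0.7, -0.8, -1.0]
grip_width: 0.0396
```

```bash
python3 -c "
from h import *
go(.6289,.0474,.024,1.187)"
```

```text
t=15.03 pos [0.6292 0.0516 0.0254] rpy [ 3.1410e+00 -7.0000e-04  1.1894e+00] w 0.0396
 -> tool d(mm) [-4.   1.3  1.4] rotvec(deg) [ 0.04 -0.04  0.14]
```

Emit:
{"op": "play_rows", "data": {"commands": [{"dx": -0.002, "dy": 0.001, "dz": 0, "ax": 0, "ay": 0, "az": 0}, {"dx": -0.001, "dy": 0, "dz": 0.001, "ax": 0, "ay": 0, "az": 0}, {"dx": 0, "dy": 0, "dz": 0.001, "ax": 0, "ay": 0, "az": 0}, {"dx": 0, "dy": 0, "dz": 0, "ax": 0, "ay": 0, "az": 0}, {"dx": 0, "dy": 0, "dz": 0, "ax": 0, "ay": 0, "az": 0}]}}

```text
time_s: 15.45
ee_pos: [0.63, 0.0482, 0.0252]
eef_rot: [3.138, -0.002, 1.189]
force: [0.0, -0.6, 0.2]
grip_width: 0.0395
```

```bash
python3 -c "
from h import *
go(.6289,.0474,.024,1.187)"
```

```text
t=15.45 pos [0.63   0.0482 0.0252] rpy [ 3.1381e+00 -1.9000e-03  1.1893e+00] w 0.0395
 -> tool d(mm) [-1.1 -0.7  1.2] rotvec(deg) [ 0.2  -0.11  0.13]
```

Emit:
{"op": "play_rows", "data": {"commands": [{"dx": 0, "dy": 0, "dz": 0.001, "ax": 0, "ay": 0, "az": 0}, {"dx": 0, "dy": 0, "dz": 0.001, "ax": 0, "ay": 0, "az": 0}, {"dx": 0, "dy": 0, "dz": 0.0005, "ax": 0, "ay": 0, "az": 0}, {"dx": 0, "dy": 0, "dz": 0, "ax": 0, "ay": 0, "az": 0}, {"dx": 0, "dy": 0, "dz": 0, "ax": 0, "ay": 0, "az": 0}]}}

```text
time_s: 15.87
ee_pos: [0.6303, 0.0482, 0.0233]
eef_rot: [3.137, -0.002, 1.189]
force: [-0.7, -0.1, 0.1]
grip_width: 0.0393
```

Emit:
{"op": "play_rows", "data": {"commands": [{"dx": 0, "dy": 0, "dz": 0, "ax": 0, "ay": 0, "az": 0}, {"dx": 0, "dy": 0, "dz": 0, "ax": 0, "ay": 0, "az": 0}, {"dx": 0, "dy": 0, "dz": 0, "ax": 0, "ay": 0, "az": 0}, {"dx": 0, "dy": 0, "dz": 0, "ax": 0, "ay": 0, "az": 0}, {"dx": 0, "dy": 0, "dz": 0, "ax": 0, "ay": 0, "az": 0}], "claw": 0.65}}

```text
time_s: 16.28
ee_pos: [0.6304, 0.0482, 0.0232]
eef_rot: [3.137, -0.002, 1.189]
force: [-0.1, 1.1, 0.3]
grip_width: 0.0611
```

Emit:
{"op": "play_rows", "data": {"commands": [{"dx": 0, "dy": 0, "dz": -0.01, "ax": 0, "ay": 0, "az": 0}, {"dx": 0, "dy": 0, "dz": -0.022, "ax": 0, "ay": 0, "az": 0}, {"dx": 0, "dy": 0, "dz": -0.022, "ax": 0, "ay": 0, "az": 0}, {"dx": 0, "dy": 0, "dz": -0.022, "ax": 0, "ay": 0, "az": 0}, {"dx": 0, "dy": 0, "dz": -0.02, "ax": 0, "ay": 0, "az": 0}]}}

```text
time_s: 16.7
ee_pos: [0.6275, 0.0481, 0.1205]
eef_rot: [-3.139, 0.001, 1.189]
force: [-0.0, -0.6, 0.2]
grip_width: 0.0611
```

```bash
python3 -c "
from h import *
go(.467,.297,.12,1.187)"
```

```text
t=16.70 pos [0.6275 0.0481 0.1205] rpy [-3.1386e+00  8.0000e-04  1.1892e+00] w 0.0611
 -> tool d(mm) [ 171.3 -241.7    1.1] rotvec(deg) [-0.17  0.05  0.13]
```

Emit:
{"op": "play_rows", "data": {"commands": [{"dx": 0.012, "dy": -0.017, "dz": 0, "ax": 0, "ay": 0, "az": 0}, {"dx": 0.019, "dy": -0.027, "dz": 0, "ax": 0, "ay": 0, "az": 0}, {"dx": 0.019, "dy": -0.027, "dz": 0, "ax": 0, "ay": 0, "az": 0}, {"dx": 0.019, "dy": -0.027, "dz": 0, "ax": 0, "ay": 0, "az": 0}, {"dx": 0.019, "dy": -0.027, "dz": 0, "ax": 0, "ay": 0, "az": 0}]}}

```text
time_s: 17.12
ee_pos: [0.5466, 0.1757, 0.1306]
eef_rot: [3.132, -0.005, 1.181]
force: [0.3, 0.1, -0.2]
grip_width: 0.0614
```

Emit:
{"op": "play_rows", "data": {"commands": [{"dx": 0.019, "dy": -0.027, "dz": 0, "ax": 0, "ay": 0, "az": 0}, {"dx": 0.019, "dy": -0.027, "dz": 0, "ax": 0, "ay": 0, "az": 0}, {"dx": 0.019, "dy": -0.027, "dz": 0, "ax": 0, "ay": 0, "az": 0}, {"dx": 0.012, "dy": -0.018, "dz": 0, "ax": 0, "ay": 0, "az": 0}, {"dx": 0.004, "dy": -0.006, "dz": 0, "ax": 0, "ay": 0, "az": 0}]}}

```text
time_s: 17.53
ee_pos: [0.4712, 0.2911, 0.135]
eef_rot: [3.129, -0.009, 1.184]
force: [0.7, 0.4, -0.5]
grip_width: 0.0612
```

```bash
python3 -c "
from h import *
go(.467,.297,.012,1.187)
t=viewer.camera('top')[:,:,::-1]; h=cv2.cvtColor(np.ascontiguousarray(t),cv2.COLOR_BGR2HSV)[165:205,235:275]
m=cv2.inRange(h,(100,120,80),(130,255,255)); M=cv2.moments(m,True)
print(M['m00'], fixed('top',[(235+M['m10']/M['m00'],165+M['m01']/M['m00'])],.048))
"
```

```text
t=17.53 pos [0.4712 0.2911 0.135 ] rpy [ 3.1293 -0.0088  1.1838] w 0.0612
 -> tool d(mm) [  2.8  -7.7 123. ] rotvec(deg) [ 0.7  -0.51 -0.19]
102.0 [[0.63087988 0.04639961 0.048     ]]
```

Emit:
{"op": "play_rows", "data": {"commands": [{"dx": 0.001, "dy": -0.004, "dz": 0.015, "ax": 0.3, "ay": -0.2, "az": -0.1}, {"dx": 0.001, "dy": -0.002, "dz": 0.022, "ax": 0.3, "ay": -0.2, "az": -0.1}, {"dx": 0, "dy": 0, "dz": 0.022, "ax": 0, "ay": 0, "az": 0}, {"dx": 0, "dy": 0, "dz": 0.018, "ax": 0, "ay": 0, "az": 0}, {"dx": 0, "dy": 0, "dz": 0.004, "ax": 0, "ay": 0, "az": 0}], "claw": 0.68}}

```text
time_s: 18.0
ee_pos: [0.4697, 0.2928, 0.0506]
eef_rot: [3.138, -0.004, 1.186]
force: [0.5, 0.2, -0.7]
grip_width: 0.0637
```

```bash
python3 -c "
from h import *
go(.4665,.2965,.012,1.187)"
```

```text
t=18.00 pos [0.4697 0.2928 0.0506] rpy [ 3.1378 -0.0042  1.1858] w 0.0637
 -> tool d(mm) [ 2.  -4.5 38.6] rotvec(deg) [ 0.22 -0.24 -0.07]
```

Emit:
{"op": "play_rows", "data": {"commands": [{"dx": 0.001, "dy": -0.003, "dz": 0.007, "ax": 0.1, "ay": -0.1, "az": 0}, {"dx": 0.001, "dy": -0.002, "dz": 0.012, "ax": 0.1, "ay": -0.1, "az": 0}, {"dx": 0, "dy": 0, "dz": 0.01, "ax": 0, "ay": 0, "az": 0}, {"dx": 0, "dy": 0, "dz": 0.004, "ax": 0, "ay": 0, "az": 0}, {"dx": 0, "dy": 0, "dz": 0, "ax": 0, "ay": 0, "az": 0}]}}

```text
time_s: 18.42
ee_pos: [0.4667, 0.2945, 0.0137]
eef_rot: [-3.141, 0.001, 1.183]
force: [0.7, -0.1, 0.6]
grip_width: 0.0636
```

```bash
python3 -c "
from h import *
go(.4665,.2965,.012,1.187)"
```

```text
t=18.42 pos [0.4667 0.2945 0.0137] rpy [-3.1405e+00  1.1000e-03  1.1825e+00] w 0.0636
 -> tool d(mm) [ 1.8 -0.9  1.7] rotvec(deg) [-0.06  0.06 -0.26]
```

Emit:
{"op": "play_rows", "data": {"commands": [{"dx": 0.001, "dy": 0, "dz": 0.001, "ax": 0, "ay": 0, "az": 0}, {"dx": 0, "dy": 0, "dz": 0, "ax": 0, "ay": 0, "az": 0}, {"dx": 0, "dy": 0, "dz": 0, "ax": 0, "ay": 0, "az": 0}, {"dx": 0, "dy": 0, "dz": 0, "ax": 0, "ay": 0, "az": 0}, {"dx": 0, "dy": 0, "dz": 0, "ax": 0, "ay": 0, "az": 0}], "claw": 0.2}}

```text
time_s: 18.83
ee_pos: [0.4681, 0.2961, 0.0142]
eef_rot: [3.141, -0.001, 1.183]
force: [0.7, 0.8, -0.3]
grip_width: 0.0395
```

Emit:
{"op": "play_rows", "data": {"commands": [{"dx": 0, "dy": 0, "dz": 0, "ax": 0, "ay": 0, "az": 0}, {"dx": 0, "dy": 0, "dz": -0.003, "ax": 0, "ay": 0, "az": 0}, {"dx": 0, "dy": 0, "dz": -0.008, "ax": 0, "ay": 0, "az": 0}, {"dx": 0, "dy": 0, "dz": -0.01, "ax": 0, "ay": 0, "az": 0}, {"dx": 0, "dy": 0, "dz": -0.01, "ax": 0, "ay": 0, "az": 0}]}}

```text
time_s: 19.25
ee_pos: [0.4673, 0.2957, 0.0466]
eef_rot: [-3.141, 0.001, 1.183]
force: [0.1, -0.4, -1.0]
grip_width: 0.0389
```

```bash
python3 -c "
from h import *
go(.569,-.101,.12,1.187)"
```

```text
t=19.25 pos [0.4673 0.2957 0.0466] rpy [-3.1408e+00  8.0000e-04  1.1829e+00] w 0.0389
 -> tool d(mm) [-328.8  244.1  -73.3] rotvec(deg) [-0.05  0.04 -0.24]
```

Emit:
{"op": "play_rows", "data": {"commands": [{"dx": 0, "dy": 0, "dz": -0.018, "ax": 0, "ay": 0, "az": 0}, {"dx": -0.008, "dy": 0.006, "dz": -0.024, "ax": 0, "ay": 0, "az": 0}, {"dx": -0.016, "dy": 0.012, "dz": -0.02, "ax": 0, "ay": 0, "az": 0}, {"dx": -0.024, "dy": 0.018, "dz": -0.005, "ax": 0, "ay": 0, "az": 0}, {"dx": -0.028, "dy": 0.021, "dz": 0, "ax": 0, "ay": 0, "az": 0}]}}

```text
time_s: 19.67
ee_pos: [0.4917, 0.206, 0.1243]
eef_rot: [3.138, -0.004, 1.19]
force: [-0.8, 0.4, -0.9]
grip_width: 0.0392
```

Emit:
{"op": "play_rows", "data": {"commands": [{"dx": -0.028, "dy": 0.021, "dz": 0, "ax": 0, "ay": 0, "az": 0}, {"dx": -0.028, "dy": 0.021, "dz": 0, "ax": 0, "ay": 0, "az": 0}, {"dx": -0.028, "dy": 0.021, "dz": 0, "ax": 0, "ay": 0, "az": 0}, {"dx": -0.028, "dy": 0.021, "dz": 0, "ax": 0, "ay": 0, "az": 0}, {"dx": -0.028, "dy": 0.021, "dz": 0, "ax": 0, "ay": 0, "az": 0}]}}

```text
time_s: 20.08
ee_pos: [0.5393, 0.0299, 0.1327]
eef_rot: [3.129, -0.009, 1.193]
force: [0.6, -0.1, -1.0]
grip_width: 0.0393
```

```bash
python3 -c "
from h import *
go(.569,-.101,.12,1.187)"
```

```text
t=20.08 pos [0.5393 0.0299 0.1327] rpy [ 3.1292 -0.0092  1.1929] w 0.0393
 -> tool d(mm) [-110.8   75.8   12.6] rotvec(deg) [ 0.71 -0.53  0.33]
```

Emit:
{"op": "play_rows", "data": {"commands": [{"dx": -0.028, "dy": 0.02, "dz": 0.002, "ax": 0.2, "ay": -0.2, "az": 0.1}, {"dx": -0.028, "dy": 0.02, "dz": 0.002, "ax": 0.2, "ay": -0.2, "az": 0.1}, {"dx": -0.024, "dy": 0.016, "dz": 0.002, "ax": 0.2, "ay": -0.1, "az": 0.1}, {"dx": -0.014, "dy": 0.009, "dz": 0.004, "ax": 0.1, "ay": 0, "az": 0}, {"dx": -0.003, "dy": 0.002, "dz": 0.01, "ax": 0, "ay": 0, "az": 0}]}}

```text
time_s: 20.5
ee_pos: [0.5682, -0.0971, 0.1209]
eef_rot: [3.132, -0.002, 1.182]
force: [-0.3, 0.1, -0.5]
grip_width: 0.0391
```

```bash
python3 -c "
from h import *
go(.569,-.101,.026,1.187)"
```

```text
t=20.50 pos [ 0.5682 -0.0971  0.1209] rpy [ 3.1319e+00 -1.6000e-03  1.1822e+00] w 0.0391
 -> tool d(mm) [-3.5  1.3 94.9] rotvec(deg) [ 0.56 -0.09 -0.28]
```

Emit:
{"op": "play_rows", "data": {"commands": [{"dx": -0.001, "dy": 0.001, "dz": 0.014, "ax": 0.2, "ay": 0, "az": -0.1}, {"dx": -0.001, "dy": 0, "dz": 0.02, "ax": 0.2, "ay": 0, "az": -0.1}, {"dx": 0, "dy": 0, "dz": 0.02, "ax": 0, "ay": 0, "az": 0}, {"dx": 0, "dy": 0, "dz": 0.014, "ax": 0, "ay": 0, "az": 0}, {"dx": 0, "dy": 0, "dz": 0.002, "ax": 0, "ay": 0, "az": 0}]}}

```text
time_s: 20.92
ee_pos: [0.5677, -0.0966, 0.0464]
eef_rot: [3.14, -0.002, 1.186]
force: [-0.3, -0.2, -0.3]
grip_width: 0.039
```

```bash
python3 -c "
from h import *
go(.569,-.101,.026,1.187)"
```

```text
t=20.92 pos [ 0.5677 -0.0966  0.0464] rpy [ 3.1396e+00 -2.2000e-03  1.1864e+00] w 0.0390
 -> tool d(mm) [-3.6  2.8 20.4] rotvec(deg) [ 0.11 -0.12 -0.04]
```

Emit:
{"op": "play_rows", "data": {"commands": [{"dx": -0.002, "dy": 0.002, "dz": 0.005, "ax": 0, "ay": 0, "az": 0}, {"dx": -0.002, "dy": 0.001, "dz": 0.006, "ax": 0, "ay": 0, "az": 0}, {"dx": 0, "dy": 0, "dz": 0.005, "ax": 0, "ay": 0, "az": 0}, {"dx": 0, "dy": 0, "dz": 0.002, "ax": 0, "ay": 0, "az": 0}, {"dx": 0, "dy": 0, "dz": 0, "ax": 0, "ay": 0, "az": 0}]}}

```text
time_s: 21.33
ee_pos: [0.5693, -0.0991, 0.0275]
eef_rot: [3.14, -0.002, 1.19]
force: [0.2, -0.9, -0.9]
grip_width: 0.0396
```

```bash
python3 -c "
from h import *
go(.569,-.101,.026,1.187)"
```

```text
t=21.33 pos [ 0.5693 -0.0991  0.0275] rpy [ 3.1395e+00 -2.5000e-03  1.1896e+00] w 0.0396
 -> tool d(mm) [-1.8  0.4  1.5] rotvec(deg) [ 0.12 -0.14  0.15]
```

Emit:
{"op": "play_rows", "data": {"commands": [{"dx": -0.001, "dy": 0, "dz": 0.001, "ax": 0, "ay": 0, "az": 0}, {"dx": 0, "dy": 0, "dz": 0.001, "ax": 0, "ay": 0, "az": 0}, {"dx": 0, "dy": 0, "dz": 0.001, "ax": 0, "ay": 0, "az": 0}, {"dx": 0, "dy": 0, "dz": 0, "ax": 0, "ay": 0, "az": 0}, {"dx": 0, "dy": 0, "dz": 0, "ax": 0, "ay": 0, "az": 0}]}}

```text
time_s: 21.75
ee_pos: [0.5699, -0.1002, 0.0263]
eef_rot: [3.137, -0.003, 1.189]
force: [0.1, -0.7, -1.0]
grip_width: 0.0391
```

Emit:
{"op": "play_rows", "data": {"commands": [{"dx": 0, "dy": 0, "dz": 0, "ax": 0, "ay": 0, "az": 0}, {"dx": 0, "dy": 0, "dz": 0, "ax": 0, "ay": 0, "az": 0}, {"dx": 0, "dy": 0, "dz": 0, "ax": 0, "ay": 0, "az": 0}, {"dx": 0, "dy": 0, "dz": 0, "ax": 0, "ay": 0, "az": 0}, {"dx": 0, "dy": 0, "dz": 0, "ax": 0, "ay": 0, "az": 0}], "claw": 0.65}}

```text
time_s: 22.17
ee_pos: [0.5702, -0.1005, 0.0267]
eef_rot: [3.135, -0.003, 1.189]
force: [-0.5, -0.6, 0.1]
grip_width: 0.0608
```

Emit:
{"op": "play_rows", "data": {"commands": [{"dx": 0, "dy": 0, "dz": -0.01, "ax": 0, "ay": 0, "az": 0}, {"dx": 0, "dy": 0, "dz": -0.022, "ax": 0, "ay": 0, "az": 0}, {"dx": 0, "dy": 0, "dz": -0.022, "ax": 0, "ay": 0, "az": 0}, {"dx": 0, "dy": 0, "dz": -0.022, "ax": 0, "ay": 0, "az": 0}, {"dx": 0, "dy": 0, "dz": -0.02, "ax": 0, "ay": 0, "az": 0}]}}

```text
time_s: 22.58
ee_pos: [0.5672, -0.1, 0.1243]
eef_rot: [-3.14, -0.002, 1.189]
force: [-0.6, -0.4, -0.3]
grip_width: 0.0612
```

```bash
python3 -c "
from h import *
go(.516,-.3995,.12,1.187)"
```

```text
t=22.58 pos [ 0.5672 -0.1     0.1243] rpy [-3.1395e+00 -1.9000e-03  1.1892e+00] w 0.0612
 -> tool d(mm) [-297.    64.     3.6] rotvec(deg) [-0.12 -0.11  0.13]
```

Emit:
{"op": "play_rows", "data": {"commands": [{"dx": -0.02, "dy": 0.005, "dz": 0, "ax": 0, "ay": 0, "az": 0}, {"dx": -0.033, "dy": 0.007, "dz": 0, "ax": 0, "ay": 0, "az": 0}, {"dx": -0.033, "dy": 0.007, "dz": 0, "ax": 0, "ay": 0, "az": 0}, {"dx": -0.033, "dy": 0.007, "dz": 0, "ax": 0, "ay": 0, "az": 0}, {"dx": -0.033, "dy": 0.007, "dz": 0, "ax": 0, "ay": 0, "az": 0}], "claw": 0.5}}

```text
time_s: 23.0
ee_pos: [0.5445, -0.2537, 0.1354]
eef_rot: [3.131, -0.003, 1.199]
force: [1.3, -0.1, -0.0]
grip_width: 0.0467
```

Emit:
{"op": "play_rows", "data": {"commands": [{"dx": -0.033, "dy": 0.007, "dz": 0, "ax": 0, "ay": 0, "az": 0}, {"dx": -0.033, "dy": 0.007, "dz": 0, "ax": 0, "ay": 0, "az": 0}, {"dx": -0.033, "dy": 0.007, "dz": 0, "ax": 0, "ay": 0, "az": 0}, {"dx": -0.02, "dy": 0.005, "dz": 0, "ax": 0, "ay": 0, "az": 0}, {"dx": -0.006, "dy": 0.001, "dz": 0, "ax": 0, "ay": 0, "az": 0}]}}

```text
time_s: 23.42
ee_pos: [0.5206, -0.3908, 0.1401]
eef_rot: [3.127, -0.002, 1.195]
force: [-0.8, 0.8, -0.9]
grip_width: 0.0469
```

```bash
python3 -c "
from h import *
go(.516,-.3995,.026,1.187)
t=np.ascontiguousarray(viewer.camera('top')[:,:,::-1]); h=cv2.cvtColor(t,cv2.COLOR_BGR2HSV)
m=cv2.inRange(h[185:225,290:330],(20,150,120),(35,255,255)); M=cv2.moments(m,True)
print(M['m00'], M['m00'] and fixed('top',[(290+M['m10']/M['m00'],185+M['m01']/M['m00'])],.048))
cv2.imwrite('pics/w3.png',viewer.camera('wrist')[:,:,::-1])
"
```

```text
t=23.42 pos [ 0.5206 -0.3908  0.1401] rpy [ 3.1271e+00 -1.8000e-03  1.1949e+00] w 0.0469
 -> tool d(mm) [-10.   -2.7 114. ] rotvec(deg) [ 0.83 -0.11  0.45]
96.0 [[ 0.57088182 -0.1001733   0.048     ]]
```

View pics/w3.png

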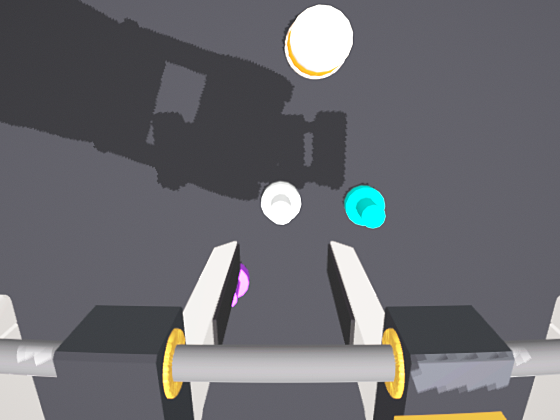

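Yellow sits at (0.571,-0.100), about 2 mm from its pad centre. The wrist view shows the steel weight's disc centre at (281,203), between the jaws sideways, with the turquoise piece to its right at (365,206) and the purple one behind the left finger.

```bash
python3 -c "
from h import *
o=ctrl.get_obs()
for uv,z in (((281,203),.014),((281,208),.044),((319,38),.055)):
    p=wrist(o,[uv],z)[0]; print(p, toolT(o)[:3,:3].T@(p-o['ee_pos']))"
```

```text
[ 0.516481   -0.39757358  0.014     ] [-0.01024396 -0.00288817  0.12579738]
[ 0.51776921 -0.39371214  0.044     ] [-0.00611203 -0.00267846  0.09580649]
[ 0.59170064 -0.28169092  0.055     ] [0.12523252 0.02521233 0.08549516]
```

Emit:
{"op": "play_rows", "data": {"commands": [{"dx": -0.005, "dy": -0.001, "dz": 0.015, "ax": 0.3, "ay": 0, "az": 0.2}, {"dx": -0.003, "dy": -0.001, "dz": 0.018, "ax": 0.3, "ay": 0, "az": 0.1}, {"dx": 0, "dy": 0, "dz": 0.018, "ax": 0.1, "ay": 0, "az": 0}, {"dx": 0, "dy": 0, "dz": 0.012, "ax": 0, "ay": 0, "az": 0}, {"dx": 0, "dy": 0, "dz": 0.002, "ax": 0, "ay": 0, "az": 0}]}}

```text
time_s: 23.93
ee_pos: [0.5187, -0.3893, 0.0712]
eef_rot: [3.14, -0.003, 1.196]
force: [0.3, 0.6, -0.5]
grip_width: 0.047
```

```bash
python3 -c "
from h import *
go(.5165,-.398,.026,1.187)"
```

```text
t=23.93 pos [ 0.5187 -0.3893  0.0712] rpy [ 3.1399e+00 -2.6000e-03  1.1957e+00] w 0.0470
 -> tool d(mm) [-9.   1.1 45.2] rotvec(deg) [ 0.09 -0.15  0.5 ]
```

Emit:
{"op": "play_rows", "data": {"commands": [{"dx": -0.005, "dy": 0, "dz": 0.004, "ax": 0, "ay": -0.1, "az": 0.2}, {"dx": -0.004, "dy": 0, "dz": 0.01, "ax": 0, "ay": 0, "az": 0.2}, {"dx": 0, "dy": 0, "dz": 0.01, "ax": 0, "ay": 0, "az": 0}, {"dx": 0, "dy": 0, "dz": 0.003, "ax": 0, "ay": 0, "az": 0}, {"dx": 0, "dy": 0, "dz": 0, "ax": 0, "ay": 0, "az": 0}]}}

```text
time_s: 24.35
ee_pos: [0.516, -0.3966, 0.0418]
eef_rot: [3.14, -0.001, 1.19]
force: [-0.2, -0.5, 0.4]
grip_width: 0.047
```

```bash
python3 -c "
from h import *
go(.5165,-.398,.026,1.187)"
```

```text
t=24.35 pos [ 0.516  -0.3966  0.0418] rpy [ 3.1399e+00 -8.0000e-04  1.1904e+00] w 0.0470
 -> tool d(mm) [-1.1  0.9 15.8] rotvec(deg) [ 0.1  -0.04  0.19]
```

Emit:
{"op": "play_rows", "data": {"commands": [{"dx": -0.001, "dy": 0, "dz": 0.004, "ax": 0, "ay": 0, "az": 0}, {"dx": 0, "dy": 0, "dz": 0.005, "ax": 0, "ay": 0, "az": 0}, {"dx": 0, "dy": 0, "dz": 0.004, "ax": 0, "ay": 0, "az": 0}, {"dx": 0, "dy": 0, "dz": 0.001, "ax": 0, "ay": 0, "az": 0}, {"dx": 0, "dy": 0, "dz": 0, "ax": 0, "ay": 0, "az": 0}]}}

```text
time_s: 24.77
ee_pos: [0.516, -0.3981, 0.0273]
eef_rot: [3.138, -0.0, 1.19]
force: [0.3, 1.3, -0.6]
grip_width: 0.0473
```

```bash
python3 -c "
from h import *
go(.5165,-.398,.026,1.187)"
```

```text
t=24.77 pos [ 0.516  -0.3981  0.0273] rpy [ 3.1384e+00 -3.0000e-04  1.1902e+00] w 0.0473
 -> tool d(mm) [0.2 0.4 1.3] rotvec(deg) [ 0.18 -0.02  0.18]
```

Emit:
{"op": "play_rows", "data": {"commands": [{"dx": 0, "dy": 0, "dz": 0, "ax": 0, "ay": 0, "az": 0}, {"dx": 0, "dy": 0, "dz": 0, "ax": 0, "ay": 0, "az": 0}, {"dx": 0, "dy": 0, "dz": 0, "ax": 0, "ay": 0, "az": 0}, {"dx": 0, "dy": 0, "dz": 0, "ax": 0, "ay": 0, "az": 0}, {"dx": 0, "dy": 0, "dz": 0, "ax": 0, "ay": 0, "az": 0}], "claw": 0.05, "squeeze": 25}}

```text
time_s: 25.18
ee_pos: [0.5163, -0.3982, 0.0281]
eef_rot: [3.137, 0.0, 1.19]
force: [1.1, -0.2, 0.2]
grip_width: 0.0173
```

Emit:
{"op": "play_rows", "data": {"commands": [{"dx": 0, "dy": 0, "dz": 0, "ax": 0, "ay": 0, "az": 0}, {"dx": 0, "dy": 0, "dz": -0.004, "ax": 0, "ay": 0, "az": 0}, {"dx": 0, "dy": 0, "dz": -0.008, "ax": 0, "ay": 0, "az": 0}, {"dx": 0, "dy": 0, "dz": -0.01, "ax": 0, "ay": 0, "az": 0}, {"dx": 0, "dy": 0, "dz": -0.01, "ax": 0, "ay": 0, "az": 0}]}}

```text
time_s: 25.6
ee_pos: [0.5156, -0.3976, 0.0611]
eef_rot: [3.14, -0.001, 1.19]
force: [-0.3, 1.1, 0.3]
grip_width: 0.0049
```

```bash
python3 -c "
from h import *
go(.5222,.004,.15,1.187)"
```

```text
t=25.60 pos [ 0.5156 -0.3976  0.0611] rpy [ 3.1400e+00 -9.0000e-04  1.1903e+00] w 0.0049
 -> tool d(mm) [ 375.4 -142.9  -88.8] rotvec(deg) [ 0.09 -0.05  0.19]
```

The weight slipped out as well (width 5 mm). I'll look at it.

```bash
python3 -c "
from h import *
cv2.imwrite('pics/w4.png',viewer.camera('wrist')[:,:,::-1])"
```

```text
(no output)
```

View pics/w4.png

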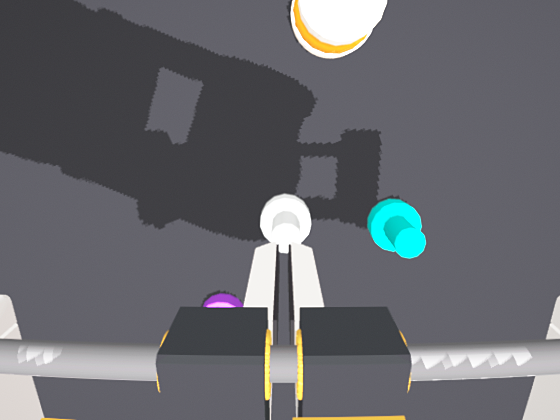

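The weight still stands upright, with its disc at (285,220) and the knob at (284,237), ahead of the closed fingers.

```bash
python3 -c "
from h import *
o=ctrl.get_obs(); go(.516,-.398,.02,1.187)
for uv,z in (((285,220),.014),((285,237),.044),((395,226),.014)):
    p=wrist(o,[uv],z)[0]; print(p, toolT(o)[:3,:3].T@(p-o['ee_pos']))
for n,s in (('top',1),('scene',1)): cv2.imwrite(f'pics/{n}5.png',viewer.camera(n)[:,:,::-1])
import subprocess
"
python3 - <<'E'
import cv2
a=cv2.imread('pics/scene5.png')[90:190,130:260]
cv2.imwrite('pics/s5.png',cv2.resize(a,None,fx=5,fy=5,interpolation=cv2.INTER_CUBIC))
E
```

```text
t=25.65 pos [ 0.5164 -0.3983  0.0637] rpy [3.1368e+00 3.0000e-04 1.1903e+00] w 0.0047
 -> tool d(mm) [ 0.1 -0.7 43.7] rotvec(deg) [0.28 0.02 0.19]
[ 0.51662924 -0.39981091  0.014     ] [-0.00129892  0.00049733  0.04967786]
[ 0.51588389 -0.40096672  0.044     ] [-0.0026572   0.00037897  0.01967732]
[ 0.58875826 -0.43387639  0.014     ] [-0.00614208  0.08011798  0.05006263]
```

View pics/s5.png

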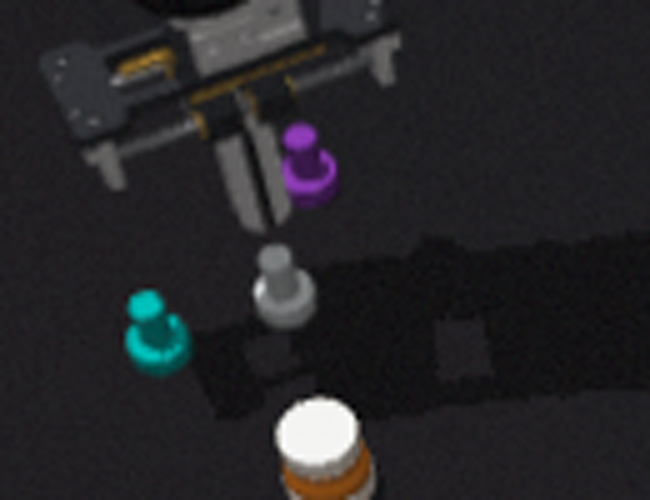

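The weight is upright directly under the fingers, so it slid straight down. Harder squeezes (20–25 N) seem to eject things, while 15 N held both cups. I'll retry lower on the knob with a gentler squeeze.

Emit:
{"op": "play_rows", "data": {"commands": [{"dx": -0.001, "dy": 0, "dz": 0, "ax": 0.1, "ay": 0, "az": 0.1}, {"dx": 0, "dy": 0, "dz": 0, "ax": 0, "ay": 0, "az": 0}, {"dx": 0, "dy": 0, "dz": 0, "ax": 0, "ay": 0, "az": 0}, {"dx": 0, "dy": 0, "dz": 0, "ax": 0, "ay": 0, "az": 0}, {"dx": 0, "dy": 0, "dz": 0, "ax": 0, "ay": 0, "az": 0}], "claw": 0.45, "squeeze": 12}}

```text
time_s: 26.17
ee_pos: [0.515, -0.3986, 0.0601]
eef_rot: [-3.141, -0.001, 1.188]
force: [0.0, -0.2, -0.4]
grip_width: 0.0347
```

Emit:
{"op": "play_rows", "data": {"commands": [{"dx": 0, "dy": 0, "dz": 0.004, "ax": 0, "ay": 0, "az": 0}, {"dx": 0, "dy": 0, "dz": 0.009, "ax": 0, "ay": 0, "az": 0}, {"dx": 0, "dy": 0, "dz": 0.009, "ax": 0, "ay": 0, "az": 0}, {"dx": 0, "dy": 0, "dz": 0.004, "ax": 0, "ay": 0, "az": 0}, {"dx": 0, "dy": 0, "dz": 0, "ax": 0, "ay": 0, "az": 0}]}}

```text
time_s: 26.58
ee_pos: [0.5146, -0.3982, 0.0301]
eef_rot: [-3.14, -0.001, 1.188]
force: [-0.0, 0.2, 0.4]
grip_width: 0.0424
```

```bash
python3 -c "
from h import *
go(.516,-.3995,.023,1.187)"
```

```text
t=26.58 pos [ 0.5146 -0.3982  0.0301] rpy [-3.1398e+00 -1.3000e-03  1.1883e+00] w 0.0424
 -> tool d(mm) [-0.7  1.8  7. ] rotvec(deg) [-0.1  -0.08  0.07]
```

Emit:
{"op": "play_rows", "data": {"commands": [{"dx": -0.001, "dy": 0.001, "dz": 0.003, "ax": 0, "ay": 0, "az": 0}, {"dx": 0, "dy": 0, "dz": 0.003, "ax": 0, "ay": 0, "az": 0}, {"dx": 0, "dy": 0, "dz": 0.001, "ax": 0, "ay": 0, "az": 0}, {"dx": 0, "dy": 0, "dz": 0, "ax": 0, "ay": 0, "az": 0}, {"dx": 0, "dy": 0, "dz": 0, "ax": 0, "ay": 0, "az": 0}]}}

```text
time_s: 27.0
ee_pos: [0.5151, -0.3995, 0.0217]
eef_rot: [-3.139, -0.002, 1.188]
force: [0.6, 0.0, 0.2]
grip_width: 0.0423
```

Emit:
{"op": "play_rows", "data": {"commands": [{"dx": 0, "dy": 0, "dz": 0, "ax": 0, "ay": 0, "az": 0}, {"dx": 0, "dy": 0, "dz": 0, "ax": 0, "ay": 0, "az": 0}, {"dx": 0, "dy": 0, "dz": 0, "ax": 0, "ay": 0, "az": 0}, {"dx": 0, "dy": 0, "dz": 0, "ax": 0, "ay": 0, "az": 0}, {"dx": 0, "dy": 0, "dz": 0, "ax": 0, "ay": 0, "az": 0}], "claw": 0.1, "squeeze": 12}}

```text
time_s: 27.42
ee_pos: [0.5155, -0.3998, 0.0226]
eef_rot: [-3.14, -0.001, 1.188]
force: [-0.2, -0.1, -1.7]
grip_width: 0.0193
```

```bash
python3 -c "
from h import *
go(.5222,.004,.15,1.187)"
```

```text
t=27.42 pos [ 0.5155 -0.3998  0.0226] rpy [-3.1404e+00 -1.1000e-03  1.1884e+00] w 0.0193
 -> tool d(mm) [ 377.3 -144.6 -126.8] rotvec(deg) [-0.07 -0.06  0.08]
```

Width is steady at 19.3 mm. Lift gently and check.

Emit:
{"op": "play_rows", "data": {"commands": [{"dx": 0, "dy": 0, "dz": -0.002, "ax": 0, "ay": 0, "az": 0}, {"dx": 0, "dy": 0, "dz": -0.004, "ax": 0, "ay": 0, "az": 0}, {"dx": 0, "dy": 0, "dz": -0.008, "ax": 0, "ay": 0, "az": 0}, {"dx": 0, "dy": 0, "dz": -0.01, "ax": 0, "ay": 0, "az": 0}, {"dx": 0, "dy": 0, "dz": -0.01, "ax": 0, "ay": 0, "az": 0}]}}

```text
time_s: 27.83
ee_pos: [0.5146, -0.3991, 0.0574]
eef_rot: [-3.137, -0.002, 1.188]
force: [0.5, 0.4, -0.6]
grip_width: 0.0194
```

Emit:
{"op": "play_rows", "data": {"commands": [{"dx": 0, "dy": 0, "dz": -0.012, "ax": 0, "ay": 0, "az": 0}, {"dx": 0, "dy": 0, "dz": -0.016, "ax": 0, "ay": 0, "az": 0}, {"dx": 0, "dy": 0, "dz": -0.02, "ax": 0, "ay": 0, "az": 0}, {"dx": 0, "dy": 0, "dz": -0.02, "ax": 0, "ay": 0, "az": 0}, {"dx": 0.005, "dy": -0.002, "dz": -0.015, "ax": 0, "ay": 0, "az": 0}]}}

```text
time_s: 28.25
ee_pos: [0.5145, -0.3944, 0.149]
eef_rot: [-3.138, -0.002, 1.188]
force: [-0.6, -0.2, -0.3]
grip_width: 0.0193
```

```bash
python3 -c "
from h import *
go(.5222,.004,.15,1.187); print(ctrl.get_obs()['force'])
cv2.imwrite('pics/w5.png',viewer.camera('wrist')[:,:,::-1])"
```

```text
t=28.25 pos [ 0.5145 -0.3944  0.149 ] rpy [-3.1383e+00 -1.8000e-03  1.1877e+00] w 0.0193
 -> tool d(mm) [ 3.724e+02 -1.418e+02  1.000e-01] rotvec(deg) [-0.19 -0.1   0.04]
[-0.57032387 -0.22208592 -0.25547961]
```

View pics/w5.png

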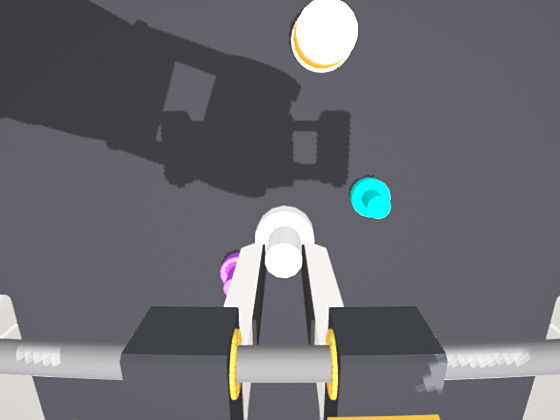

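The weight is held upright in the jaws, with the knob top at (284,259). Carry it over.

```bash
python3 -c "
from h import *
o=ctrl.get_obs(); T=toolT(o)
for uv,h in (((284,259),.022),((284,236),-.008)):
    p=wrist(o,[uv],o['ee_pos'][2]+h)[0]; print(T[:3,:3].T@(p-o['ee_pos']))"
```

```text
[ 0.00117544 -0.00031011 -0.02199961]
[ 0.0025109  -0.00027005  0.00800125]
```

Emit:
{"op": "play_rows", "data": {"commands": [{"dx": 0.014, "dy": -0.005, "dz": 0, "ax": 0, "ay": 0, "az": 0}, {"dx": 0.022, "dy": -0.008, "dz": 0.001, "ax": 0, "ay": 0, "az": 0}, {"dx": 0.026, "dy": -0.01, "dz": 0.001, "ax": 0, "ay": 0, "az": 0}, {"dx": 0.026, "dy": -0.01, "dz": 0.001, "ax": 0, "ay": 0, "az": 0}, {"dx": 0.026, "dy": -0.01, "dz": 0.001, "ax": 0, "ay": 0, "az": 0}]}}

```text
time_s: 28.72
ee_pos: [0.518, -0.2729, 0.1527]
eef_rot: [3.133, 0.002, 1.183]
force: [1.2, -0.9, -1.5]
grip_width: 0.0193
```

Emit:
{"op": "play_rows", "data": {"commands": [{"dx": 0.026, "dy": -0.01, "dz": 0.001, "ax": 0, "ay": 0, "az": 0}, {"dx": 0.026, "dy": -0.01, "dz": 0.001, "ax": 0, "ay": 0, "az": 0}, {"dx": 0.026, "dy": -0.01, "dz": 0.001, "ax": 0, "ay": 0, "az": 0}, {"dx": 0.026, "dy": -0.01, "dz": 0.001, "ax": 0, "ay": 0, "az": 0}, {"dx": 0.026, "dy": -0.01, "dz": 0.001, "ax": 0, "ay": 0, "az": 0}]}}

```text
time_s: 29.13
ee_pos: [0.52, -0.1273, 0.149]
eef_rot: [3.13, 0.002, 1.182]
force: [-0.3, 0.2, -0.9]
grip_width: 0.0191
```

```bash
python3 -c "
from h import *
go(.5222,.004,.13,1.187)"
```

```text
t=29.13 pos [ 0.52   -0.1273  0.149 ] rpy [3.1301e+00 2.0000e-03 1.1822e+00] w 0.0191
 -> tool d(mm) [122.3 -47.9  18.2] rotvec(deg) [ 0.66  0.12 -0.27]
```

Emit:
{"op": "play_rows", "data": {"commands": [{"dx": 0.026, "dy": -0.01, "dz": 0, "ax": 0.2, "ay": 0, "az": -0.1}, {"dx": 0.026, "dy": -0.01, "dz": 0, "ax": 0.2, "ay": 0, "az": -0.1}, {"dx": 0.026, "dy": -0.01, "dz": 0.002, "ax": 0.2, "ay": 0, "az": -0.1}, {"dx": 0.02, "dy": -0.009, "dz": 0.004, "ax": 0, "ay": 0, "az": 0}, {"dx": 0.009, "dy": -0.003, "dz": 0.006, "ax": 0, "ay": 0, "az": 0}]}}

```text
time_s: 29.55
ee_pos: [0.5211, -0.0042, 0.1394]
eef_rot: [3.136, 0.0, 1.19]
force: [0.8, -0.4, -0.8]
grip_width: 0.0196
```

Emit:
{"op": "play_rows", "data": {"commands": [{"dx": 0, "dy": 0, "dz": 0.008, "ax": 0, "ay": 0, "az": 0}, {"dx": 0, "dy": 0, "dz": 0.008, "ax": 0, "ay": 0, "az": 0}, {"dx": 0, "dy": 0, "dz": 0.004, "ax": 0, "ay": 0, "az": 0}, {"dx": 0, "dy": 0, "dz": 0.001, "ax": 0, "ay": 0, "az": 0}, {"dx": 0, "dy": 0, "dz": 0, "ax": 0, "ay": 0, "az": 0}]}}

```text
time_s: 29.97
ee_pos: [0.5209, -0.0057, 0.1153]
eef_rot: [3.138, 0.001, 1.191]
force: [-0.0, 0.1, 0.1]
grip_width: 0.0196
```

```bash
python3 -c "
from h import *
go(.5222,.004,.0705,1.187)"
```

```text
t=29.97 pos [ 0.5209 -0.0057  0.1153] rpy [3.1376e+00 1.3000e-03 1.1908e+00] w 0.0196
 -> tool d(mm) [ 9.5 -2.5 44.8] rotvec(deg) [0.23 0.07 0.22]
```

Emit:
{"op": "play_rows", "data": {"commands": [{"dx": 0.005, "dy": -0.001, "dz": 0.004, "ax": 0.1, "ay": 0, "az": 0.1}, {"dx": 0.004, "dy": -0.001, "dz": 0.008, "ax": 0, "ay": 0, "az": 0}, {"dx": 0, "dy": 0, "dz": 0.008, "ax": 0, "ay": 0, "az": 0}, {"dx": 0, "dy": 0, "dz": 0.004, "ax": 0, "ay": 0, "az": 0}, {"dx": 0, "dy": 0, "dz": 0, "ax": 0, "ay": 0, "az": 0}]}}

```text
time_s: 30.38
ee_pos: [0.5228, 0.0023, 0.0888]
eef_rot: [3.139, 0.001, 1.186]
force: [-0.3, 0.8, -0.7]
grip_width: 0.0188
```

```bash
python3 -c "
from h import *
go(.5217,.0028,.0705,1.187)
cv2.imwrite('pics/w6.png',viewer.camera('wrist')[:,:,::-1])"
```

```text
t=30.38 pos [0.5228 0.0023 0.0888] rpy [3.1392e+00 1.3000e-03 1.1860e+00] w 0.0188
 -> tool d(mm) [ 0.  -1.2 18.3] rotvec(deg) [ 0.14  0.08 -0.06]
```

View pics/w6.png

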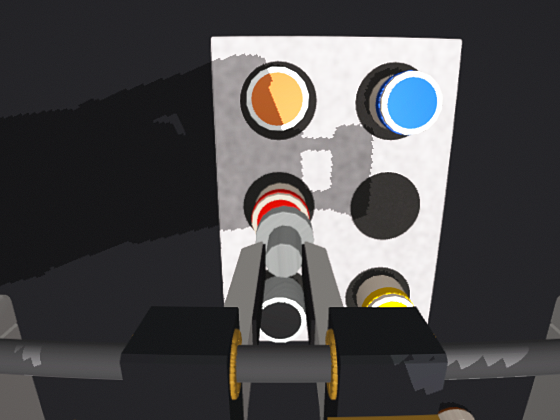

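The weight hangs above the red cup: disc at about (284,235), red cup top at about (280,215) partly hidden, consistent with alignment. Lowering.

Emit:
{"op": "play_rows", "data": {"commands": [{"dx": 0, "dy": -0.001, "dz": 0.004, "ax": 0, "ay": 0, "az": 0}, {"dx": 0, "dy": 0, "dz": 0.004, "ax": 0, "ay": 0, "az": 0}, {"dx": 0, "dy": 0, "dz": 0.004, "ax": 0, "ay": 0, "az": 0}, {"dx": 0, "dy": 0, "dz": 0.002, "ax": 0, "ay": 0, "az": 0}, {"dx": 0, "dy": 0, "dz": 0, "ax": 0, "ay": 0, "az": 0}]}}

```text
time_s: 30.85
ee_pos: [0.5222, 0.0026, 0.0742]
eef_rot: [3.138, 0.001, 1.186]
force: [-0.2, 0.3, -1.7]
grip_width: 0.0192
```

```bash
python3 -c "
from h import *
go(.5217,.0028,.0705,1.187)"
```

```text
t=30.85 pos [0.5222 0.0026 0.0742] rpy [3.1381e+00 1.0000e-03 1.1860e+00] w 0.0192
 -> tool d(mm) [ 0.  -0.5  3.7] rotvec(deg) [ 0.2   0.06 -0.06]
```

Emit:
{"op": "play_rows", "data": {"commands": [{"dx": 0, "dy": 0, "dz": 0.002, "ax": 0, "ay": 0, "az": 0}, {"dx": 0, "dy": 0, "dz": 0.001, "ax": 0, "ay": 0, "az": 0}, {"dx": 0, "dy": 0, "dz": 0.001, "ax": 0, "ay": 0, "az": 0}, {"dx": 0, "dy": 0, "dz": 0, "ax": 0, "ay": 0, "az": 0}, {"dx": 0, "dy": 0, "dz": 0, "ax": 0, "ay": 0, "az": 0}]}}

```text
time_s: 31.27
ee_pos: [0.5227, 0.0025, 0.0706]
eef_rot: [3.137, 0.001, 1.186]
force: [-0.5, 0.7, -1.1]
grip_width: 0.0189
```

```bash
python3 -c "
from h import *
go(.5217,.0028,.0705,1.187)"
```

```text
t=31.27 pos [0.5227 0.0025 0.0706] rpy [3.1367e+00 6.0000e-04 1.1860e+00] w 0.0189
 -> tool d(mm) [-0.1 -1.1  0.1] rotvec(deg) [ 0.28  0.03 -0.06]
```

Emit:
{"op": "play_rows", "data": {"commands": [{"dx": 0, "dy": 0, "dz": 0.001, "ax": 0.2, "ay": 0, "az": 0}, {"dx": 0, "dy": 0, "dz": 0.001, "ax": 0, "ay": 0, "az": 0}, {"dx": 0, "dy": 0, "dz": 0, "ax": 0, "ay": 0, "az": 0}, {"dx": 0, "dy": 0, "dz": 0, "ax": 0, "ay": 0, "az": 0}, {"dx": 0, "dy": 0, "dz": 0, "ax": 0, "ay": 0, "az": 0}]}}

```text
time_s: 31.68
ee_pos: [0.524, 0.0022, 0.0701]
eef_rot: [3.137, -0.0, 1.186]
force: [-1.1, -0.4, 0.1]
grip_width: 0.0194
```

Emit:
{"op": "play_rows", "data": {"commands": [{"dx": 0, "dy": 0, "dz": 0, "ax": 0, "ay": 0, "az": 0}, {"dx": 0, "dy": 0, "dz": 0, "ax": 0, "ay": 0, "az": 0}, {"dx": 0, "dy": 0, "dz": 0, "ax": 0, "ay": 0, "az": 0}, {"dx": 0, "dy": 0, "dz": 0, "ax": 0, "ay": 0, "az": 0}, {"dx": 0, "dy": 0, "dz": 0, "ax": 0, "ay": 0, "az": 0}], "claw": 0.5}}

```text
time_s: 32.1
ee_pos: [0.5238, 0.0023, 0.0697]
eef_rot: [3.138, -0.0, 1.186]
force: [0.3, 0.2, 0.5]
grip_width: 0.046
```

Emit:
{"op": "play_rows", "data": {"commands": [{"dx": 0, "dy": 0, "dz": -0.006, "ax": 0, "ay": 0, "az": 0}, {"dx": 0, "dy": 0, "dz": -0.014, "ax": 0, "ay": 0, "az": 0}, {"dx": 0, "dy": 0, "dz": -0.02, "ax": 0, "ay": 0, "az": 0}, {"dx": 0, "dy": 0, "dz": -0.022, "ax": 0, "ay": 0, "az": 0}, {"dx": 0, "dy": 0, "dz": -0.022, "ax": 0, "ay": 0, "az": 0}]}}

```text
time_s: 32.52
ee_pos: [0.521, 0.0026, 0.1537]
eef_rot: [-3.137, 0.003, 1.186]
force: [0.2, 0.5, 0.2]
grip_width: 0.0468
```

Emit:
{"op": "play_rows", "data": {"commands": [{"dx": 0, "dy": -0.02, "dz": -0.01, "ax": 0, "ay": 0, "az": 0}, {"dx": 0, "dy": -0.033, "dz": 0, "ax": 0, "ay": 0, "az": 0}, {"dx": 0, "dy": -0.033, "dz": 0, "ax": 0, "ay": 0, "az": 0}, {"dx": 0, "dy": -0.033, "dz": 0, "ax": 0, "ay": 0, "az": 0}, {"dx": 0, "dy": -0.02, "dz": 0, "ax": 0, "ay": 0, "az": 0}]}}

```text
time_s: 32.93
ee_pos: [0.3916, 0.055, 0.1706]
eef_rot: [3.137, -0.001, 1.183]
force: [-0.4, 1.2, -0.9]
grip_width: 0.047
```

Run:
```python
from h import *
t=np.ascontiguousarray(viewer.camera('top')[:,:,::-1]); s=np.ascontiguousarray(viewer.camera('scene')[:,:,::-1])
cv2.imwrite('pics/topF.png',t)
a=cv2.resize(t[155:260,215:340],(476,400),interpolation=cv2.INTER_CUBIC)
b=cv2.resize(s[175:290,220:340],(417,400),interpolation=cv2.INTER_CUBIC)
cv2.imwrite('pics/fin.png',cv2.resize(np.hstack([a,b]),(800,358)))
```

```text
(no output)
```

View pics/fin.png

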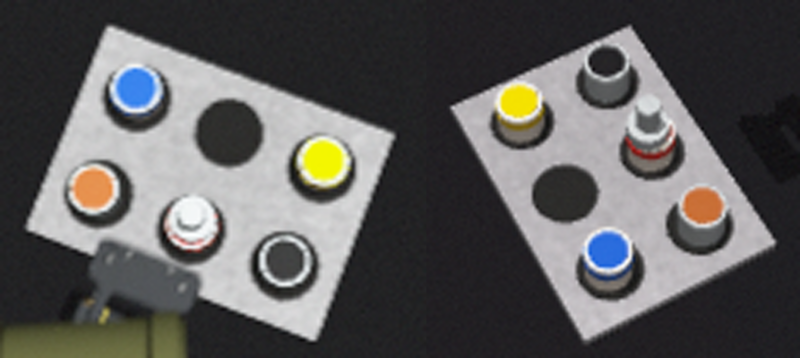

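All cups are upright on the right pads and the weight stands on the red cup. One zoomed check covers the weight's centring and the standards.

Run:
```python
from h import *
t=cv2.imread('pics/topF.png'); s=np.ascontiguousarray(viewer.camera('scene')[:,:,::-1]); cv2.imwrite('pics/scF.png',s)
h=cv2.cvtColor(t,cv2.COLOR_BGR2HSV)
def cen(x,y,lo,hi,z,r=14):
    M=cv2.moments(cv2.inRange(h[y-r:y+r,x-r:x+r],lo,hi),True); return fixed('top',[(x-r+M['m10']/M['m00'],y-r+M['m01']/M['m00'])],z)[0].round(4)
print('copper',cen(242,210,(5,90,120),(20,255,255),.048),'green',cen(123,227,(45,100,80),(85,255,255),.036))
print('blue',cen(253,181,(100,120,80),(130,255,255),.048),'yellow',cen(309,203,(20,150,120),(35,255,255),.048))
a=cv2.resize(t[205:245,250:290],(400,400),interpolation=cv2.INTER_CUBIC)
b=cv2.resize(s[198:238,272:312],(400,400),interpolation=cv2.INTER_CUBIC)
cv2.imwrite('pics/fz.png',np.hstack([a,b]))
# predicted pixels for weight if centred on (.522,.0037)
for n,(x0,y0) in (('top',(250,205)),('scene',(272,198))):
    m=viewer.camera_model(n); Ti=np.linalg.inv(m['pose'])
    P=np.array([[.522,.0037,z] for z in (.048,.062,.092)])
    uv=cv2.projectPoints(P,cv2.Rodrigues(Ti[:3,:3])[0],Ti[:3,3],m['K'],m['dist_coeffs'])[0][:,0]
    print(n,((uv-[x0-.5,y0-.5])*10).round(0).tolist())
```

```text
copper [0.5514 0.0802 0.048 ] green [0.5119 0.4049 0.036 ]
blue [0.6309 0.0464 0.048 ] yellow [ 0.5709 -0.1002  0.048 ]
top [[212.0, 158.0], [210.0, 153.0], [207.0, 141.0]]
scene [[203.0, 180.0], [204.0, 152.0], [206.0, 90.0]]
```

View pics/fz.png

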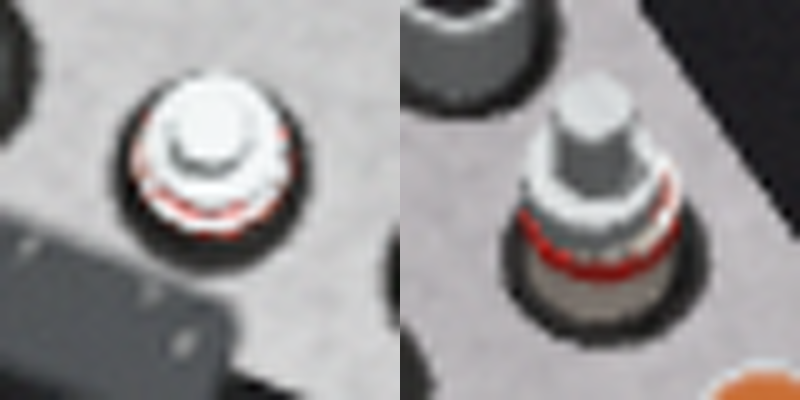

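In the zoom the weight's disc and knob sit about 4 mm off the red cup's axis, on the far side, inside the 10 mm limit, and it stands level. The copper standard and green cup centroids have not moved. Handing in.

Emit:
{"op": "play_rows", "data": {"commands": [{"dx": 0, "dy": 0, "dz": 0, "ax": 0, "ay": 0, "az": 0}, {"dx": 0, "dy": 0, "dz": 0, "ax": 0, "ay": 0, "az": 0}, {"dx": 0, "dy": 0, "dz": 0, "ax": 0, "ay": 0, "az": 0}, {"dx": 0, "dy": 0, "dz": 0, "ax": 0, "ay": 0, "az": 0}, {"dx": 0, "dy": 0, "dz": 0, "ax": 0, "ay": 0, "az": 0}]}}

```text
time_s: 33.5
ee_pos: [0.3962, 0.0536, 0.1716]
eef_rot: [3.135, -0.001, 1.183]
force: [0.4, 0.5, -0.3]
grip_width: 0.0471
```

```bash
python3 -c "
from station import workorder
print(workorder.hand_in())"
```

```text
the job is handed in; nothing more can be done
None
```

I laid out the tray and handed the job in at about 33.5 s. The red cup is between the standards, blue is behind copper, yellow is behind black, and the steel weight stands knob up on the red cup.

**Last checks**
- **Cups:** the top camera put each of the three cups within about 2 mm of its pad centre. Red was measured before the weight went on; afterwards I only judged it by eye, and it looked unmoved.
- **Weight:** it stands upright but about 4 mm off the red cup's axis, towards the far side. The limit is 10 mm, so I left it.
- **Copper standard and green cup:** their measured positions were the same as at the start.
- **Black standard and jar:** I did not re-measure these at the end. The black standard looked upright and in place in the last pictures. The jar was last seen standing before I carried the weight away.

**What went wrong on the way:** the first grasps of the blue cup (20 N) and the weight (25 N) slipped out. Both stayed upright, moving no more than about 4 mm. I gripped them again lower down with 15 N and 12 N, and both held.

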